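# Mount the V-block carriage on the dovetail rail and clamp it

### The job

Slide the loose V-block carriage onto the dovetail rail from the rail's open end, gently and without forcing it, until it is fully home against the stop plate. Then tighten the carriage's side clamp knob clockwise until it is firmly tight but not overtightened, and let go, leaving the other things on the bench alone.

Things in the scene. Friction and masses are not known exactly. Their poses are not given: they have to be found in the camera images.
- rail: Bare-metal dovetail rail on a dark steel foot 130 x 100 x 12 mm, fixed. Origin: on the bench under the foot's centre. x: sliding direction, from the open end to the stop; z up. Head from x = -67 mm to the stop face at +55 mm; flat top 60 mm above the bench, 44 mm wide, 30 mm wide at its underside 12 mm lower, on a 24 mm stem. Its -y flank is worn back 0 to 2.5 mm (not measured).
- rail_nose (a point): Tip of the rail's open end, on the middle line at the height of the flat top (rail x = -67, z = 60 mm). The last 14 mm of the head here are a tapered nose: 3.5 mm narrower on each side at the top and 2.5 mm lower at the tip, as a lead-in. Axes as the rail's.
- stop: The stop; origin in the middle of its face (rail x = +55, z = 60 mm): a rigid dark steel plate across the rail's far end, 10 mm thick, 60 mm wide, standing 6 mm above the rail's top. Fully home, the carriage's front face touches it and the carriage's origin lies at (20, 0, 47) mm in the rail's frame, axes alike, save for the sideways play.
- carriage: Loose aluminium saddle, about 0.3 to 0.45 kg, 70 mm long (x), 72 mm wide (y), 21 mm high, on the bench. Origin: middle of the underside; z up; it goes on the rail with its x along the rail's x. Its dovetail slot, open at both ends, ceiling 13 mm above the underside, has 1 mm play each side of the unworn rail and 1.7 mm of lift. A clamp ear 36 mm wide, 13 mm high, reaches out to y = -84 mm.
- block_grip (a point): Point to grip in the black plastic V-block on top of the carriage: on its middle line, 45 mm above the carriage's underside, axes as the carriage's. The block is 30 mm along x and 26 mm along y, with flat upright sides from 21 to 66 mm above the underside and a V groove along x in its top. Hold it across y.
- knob_grip (a point): Point to grip on the black clamp knob: on its upright axis, at x = 0, y = -66, z = 40 mm in the carriage's frame. The knob is a straight wing bar 40 mm long, 10 mm thick, from 27 to 52 mm above the carriage's underside, on a 10 mm spindle above the ear. The point turns with the knob: its x axis lies along the bar.
- knob (a joint): Knob angle, rad: 0 = backed off, bar along the carriage's x; grows clockwise from above (tightening); end of travel 2.2. Starts at 0 to 0.2. Friction about 0.35 N m; stays where left. On the rail the jaw bites somewhere from 0.55 to 1.15 (not measured); from there the clamp force climbs about 170 N per rad, the moment about 0.85 N m per rad. Firm is 30 to 50 N; over 70 is too much.
- jaw: Brass clamp jaw, 28 mm long, inside the carriage's -y side (hardly visible). The knob drives it towards the rail, along the carriage's +y, 5 mm per rad. Its origin is the carriage's origin when fully backed off.
- shell: Bystander: black microphone housing standing upright, 54 mm diameter, 92 mm high; origin at the centre of its underside.
- jar: Bystander: small glass jar with a white cap, 48 mm diameter, 60 mm high; origin at the centre of its underside.
- driver: Bystander: screwdriver with a red handle lying on the bench, 80 mm long; origin under it.
- tray: Bystander: clear divided parts tray, 110 x 80 x 28 mm; origin at the centre of its underside.
There are look-alikes about, which are no part of the job. What is shaped like the carriage but brown or pink is not meant. Leave any orange look-alike of the rail alone.

How it is judged:
On the way, in this order (a step that is already met when the one before it is completed fails the run):
1. the carriage is on the rail, fully home against the stop (x of carriage in the frame of rail between 0.0175 and 0.0225 m and y of carriage in the frame of rail between -0.004 and 0.004 m and z of carriage in the frame of rail between 0.044 and 0.05 m and angle between the x axis of carriage and the x axis of rail, either way round below 0.06 rad and angle between carriage's own z axis and vertical below 0.06 rad), for 0.2 s.
2. the clamp is tight, the carriage still home (all of step 1 and contact force between jaw and anything else above 20 N), for 0.2 s.
At the end, for the whole second after the job is handed in: The carriage is on the dovetail, within 2.5 mm of touching the stop and sitting down on the rail, its clamp jaw pressing on the rail with more than 20 N, released and at rest (all of step 2 and linear speed of carriage below 0.01 m/s).
It fails at once if the carriage is forced: jammed on the rail with more than 60 N (all contacts added up) before the clamp is turned (contact force between carriage and rail above 60 N and value of joint knob below 0.4 rad).
It fails at once if the carriage is rammed into the stop with more than 25 N (contact force between carriage and stop above 25 N).
It fails at once if the clamp is overtightened: the jaw presses with more than 70 N (contact force between jaw and anything else above 70 N).
It fails at once if a bystander (housing, jar, screwdriver, tray) is disturbed: moved more than 20 mm (distance of any of shell, jar, driver, tray from where it was at the start of the episode above 0.02 m).
It also fails if it takes over 72 s, if anything falls off the work surface, if the arm or the gripper's body presses on something with over 40 N, if the wrist force passes 120 N, or if a joint passes its speed limit or range.

### The arm

A 6-joint arm with a two-finger parallel gripper is mounted at the origin on the work surface. World frame = base frame: x ahead of the robot, y to its left, z up, the work surface at z = 0. Lengths are in m, angles in rad, forces in N, time in s.
With the tool pointing down it reaches from about 0.325 to 0.9 m from the base axis. Payload 3.5 kg.
Tool frame: the origin (TCP) lies midway between the tips of the shut fingers; the grasp point (between the pads) lies 19 mm behind it; z points along the fingers, y is the line along which they close (so a half turn about z gives the same grasp; the last joint's range is limited). The gripper opens to 85 mm and grips with 20 to 120 N. Pads are 22 mm wide; open, the fingers measure 114 mm over their backs; the gripper's body (76 mm by 85 mm) begins 54 mm behind the grasp point. The pads swing forward as they close: fully open they stand 13 mm farther back than shut.
Start: joints at [1.062, 0.276, -0.026, 1.268, 0, 1.467], TCP at [0.247, 0.574, 0.211] pointing down, gripper open.
Joint ranges: [-3.12, 3.12], [-0.85, 1.88], [-1.08, 1.24], [-1.95, 2.15], [-1.57, 1.53], [-3.14, 3.14]. Speed limits (rad/s): [2.57, 2.57, 3.14, 3.14, 3.14, 3.14].

### API

Orientations are given as a unit quaternion [x, y, z, w].
In Python, from cell import arm gives the robot as it stands.
- The arm moves only by the shell command python3 -m handwheel 'ROWS' [FORCE]. ROWS is JSON, a list of rows, each an object with "linear": the shift along the tool's x, y, z in m, a list of three; "delta_rot": the turn, a rotation vector about the tool's x, y, z in degrees, a list of three; "fingers": the finger opening in m, from 0 to 0.0854. In form: [{"linear": [x, y, z], "delta_rot": [wx, wy, wz], "fingers": fingers}, ...]. A call has 1 to 12 rows; each row shifts and turns the commanded pose from where the row before left it, along the tool's axes as they then stand; what a row does not reach is not made up. A row lasts 1/10 s, in which the tool goes at most 50 mm and 8.59 degrees, less where a joint would pass 70% of its speed; a pose out of reach is approached as far as the arm can. A call with a gripper value outside its range is refused whole. The fingers move at their own pace and stop on an object; FORCE is the grip in N (left out, the last holds). Time passes only in rows, so rows that do not move let the fingers close. It gives the time, the measured TCP pose, the force, the opening and the grip force at its end, in the units of the state.
- arm.get_state(): the state, without advancing time (a new reading comes with each control period).
- arm.capture(name): name is "scene" or "top" or "wrist"; returns the picture (480x640x3 uint8, blue, green, red); there is no depth.
- arm.camera_params(name): a dict with "camera_matrix" (3x3 intrinsics, pixels), "distortion" ([k1, k2, p1, p2, k3] as OpenCV has them; the pictures are not rectified), "T" (4x4, takes a point from camera to world coordinates); the wrist camera has in their place "hand_eye" (4x4, takes a point from camera to tool coordinates, whose origin is the TCP and whose axes are the flange's). Camera axes: x right, y up, looking along -z (the intrinsics and any distortion apply to the point x, -y, -z); pixel columns grow to the right and rows downward; lengths in m; the calibration is good to about 2 mm. A picture is of the moment at which its call begins: read the wrist's pose just before it. camera_params takes no time and is no camera call.
- arm.close_job(): hands the job in; it is judged then, once.
Trained networks look in the newest picture that a camera, given by its name, has taken for a name from the list of things; names that differ only in an ending like _2 or _b are one class to them, and where a whole thing is asked for, a point or a joint stands for the part that bears it (a point fixed in the world has none). Each returns a list of dicts, best first, with "score" (0 to 1); they miss things now and then, are a little off and sometimes report something else, mostly with a low value. They report only what shows in the picture. A call takes as long as a camera call. They do not tell look-alikes from the thing itself.
- arm.boxes_of(camera, name): "position" ([column, row] in pixels, amid what is visible of it).
- arm.masks_of(camera, name): "mask" (480x640 bool, what is visible of it) and "position" ([column, row] in pixels, amid what is visible of it).
The state is a dict: "time_s": time; "q": joint angles; "qvel": joint speeds; "effort": joint torques, N m; "ee_pos": TCP position; "eef_rot": TCP orientation; "wrist_force": force on the tool from outside, world axes, zero at the start; "torque": the same for the moment, N m; "opening": finger opening in m; "grip_force": force on a finger pad.
Only numpy, scipy, OpenCV 4.12 (cv2) and the standard library are available. Lean on these libraries where they do the work, as an engineer would, in place of code of your own. Each camera call takes 0.05 s, during which the arm holds its last target. There are 200 camera calls.

## Working session

There is one attempt and no reset: what is moved stays moved. The work goes in short steps, Python scripts to look and compute and a shell command to move; the robot and the scene stay as the last step left them, time stands still between calls to the robot, and variables do not carry over. Pictures are saved under pics/ and viewed, at most 10 in all, crops included, and the job is handed in when it is done.

```bash
mkdir -p pics; ls; cat > h.py <<'E'
import numpy as np, cv2
from cell import arm
from scipy.spatial.transform import Rotation as R
def camT(n, st=None):
    p=arm.camera_params(n)
    if n!='wrist': return p,np.array(p['T'])
    st=st or arm.get_state()
    T=np.eye(4);T[:3,:3]=R.from_quat(st['eef_rot']).as_matrix();T[:3,3]=st['ee_pos']
    return p,T@np.array(p['hand_eye'])
def ray(p,T,px):
    u=cv2.undistortPoints(np.array(px,float).reshape(-1,1,2),np.array(p['camera_matrix']),np.array(p['distortion'])).reshape(-1,2)
    d=np.c_[u[:,0],-u[:,1],-np.ones(len(u))]@T[:3,:3].T
    return T[:3,3],d
def at_z(p,T,px,z):
    o,d=ray(p,T,px); return o+d*((z-o[2])/d[:,2])[:,None]
def proj(p,T,X):
    c=(np.atleast_2d(X)-T[:3,3])@T[:3,:3]
    c=c*[1,-1,-1]
    return cv2.projectPoints(c,np.zeros(3),np.zeros(3),np.array(p['camera_matrix']),np.array(p['distortion']))[0].reshape(-1,2)
E
python3 - <<'E'
from h import *
print(arm.get_state())
for n in('top','scene'):
    im=arm.capture(n); cv2.imwrite(f'pics/{n}0.png',im)
    p,T=camT(n); print(n,T[:3,3].round(3))
    for k in('rail','stop','carriage','block_grip','knob_grip','shell','jar','driver','tray'):
        try: print(k,[(np.round(b['position']).tolist(),round(b['score'],2)) for b in arm.boxes_of(n,k)])
        except Exception as e: print(k,e)
E
```

```text
pics
{'time_s': 0.0, 'q': array([ 1.06160648e+00,  2.77172487e-01, -2.79058678e-02,  1.26801478e+00,
        5.70994858e-06,  1.46742815e+00]), 'qvel': array([-9.12221488e-05, -1.38819440e-03, -6.16413951e-04,  5.55067461e-04,
       -1.42795567e-03,  1.36999146e-03]), 'effort': array([ 2.17033994e-03, -4.45505762e+01,  2.95202476e+01,  1.63626659e-02,
       -1.72232724e-06, -1.55171671e-05]), 'ee_pos': array([0.24631073, 0.57350287, 0.21012348]), 'eef_rot': array([ 2.01521169e-01,  9.79483486e-01, -1.09409871e-03, -3.48980692e-04]), 'wrist_force': array([-0.48627079, -0.21990107,  0.80757216]), 'torque': array([-0.01224381,  0.04754323,  0.06723457]), 'grip_force': 0.0, 'opening': 0.08523443392562513}
top [0.455 0.019 1.05 ]
rail [([260.0, 343.0], 0.89), ([308.0, 245.0], 0.55)]
stop [([228.0, 345.0], 0.69), ([464.0, 196.0], 0.61), ([281.0, 252.0], 0.44), ([305.0, 246.0], 0.28)]
carriage [([428.0, 233.0], 0.72), ([492.0, 270.0], 0.71), ([396.0, 315.0], 0.66)]
block_grip [([433.0, 233.0], 0.74), ([494.0, 270.0], 0.64)]
knob_grip [([434.0, 206.0], 0.77), ([516.0, 255.0], 0.59), ([422.0, 314.0], 0.49)]
shell [([365.0, 156.0], 0.65)]
jar [([169.0, 295.0], 0.8)]
driver [([463.0, 193.0], 0.76), ([432.0, 235.0], 0.24)]
tray [([200.0, 209.0], 0.67)]
scene [ 1.117 -0.283  0.861]
rail [([349.0, 252.0], 0.88), ([344.0, 184.0], 0.84)]
stop [([363.0, 166.0], 0.63), ([371.0, 226.0], 0.41)]
carriage [([257.0, 237.0], 0.9), ([180.0, 299.0], 0.87), ([251.0, 307.0], 0.69)]
block_grip [([259.0, 239.0], 0.89), ([254.0, 305.0], 0.63)]
knob_grip [([254.0, 323.0], 0.68)]
shell [([335.0, 330.0], 0.78)]
jar [([422.0, 184.0], 0.72)]
driver [([228.0, 353.0], 0.73), ([445.0, 242.0], 0.56)]
tray []
```

View pics/top0.png

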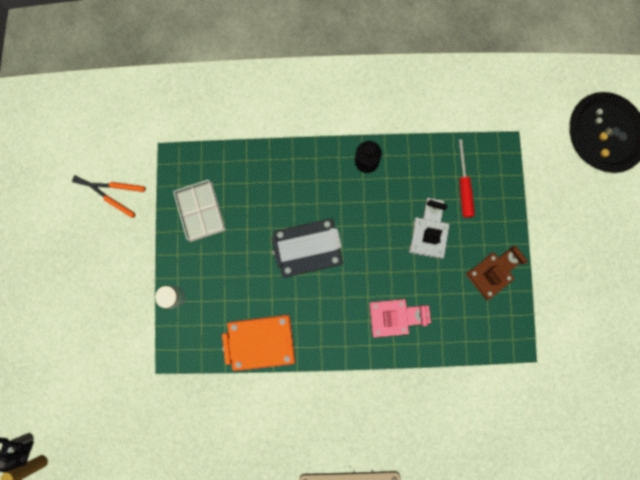

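View pics/scene0.png

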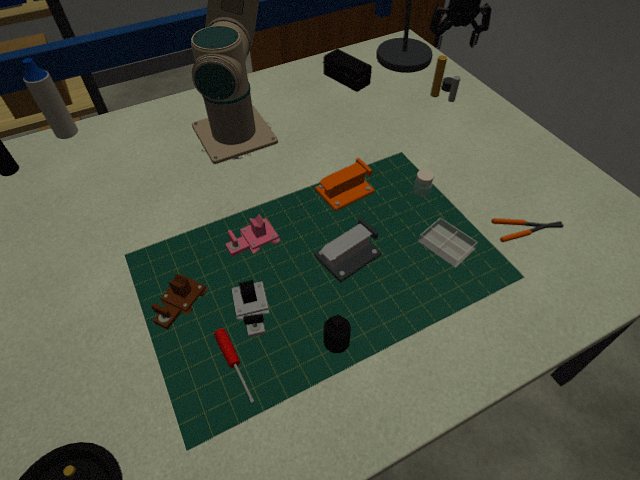

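The top view shows the silver carriage at about (430,238) with its ear up at (435,206). The rail is at (308,248) with its stop plate on the left at (278,252), and its open end faces the carriage at (340,240). The pink, brown and orange look-alikes lie elsewhere. The scene view agrees.

```bash
python3 - <<'E'
from h import *
print(np.round(arm.camera_params('wrist')['hand_eye'],3).tolist())
p,T=camT('top')
f=lambda a,z:at_z(p,T,[a],z)[0].round(3)
print('block',f((432,236),.066),'knob',f((436,205),.052),'shell',f((368,157),.09),'drv',f((467,197),.01),'brown',f((492,270),.02),'pink',f((396,315),.03))
print('rail near end',f((341,241),.06),'stop end',f((278,248),.06), 'foot c',f((308,248),.012))
p2,T2=camT('scene')
g=lambda a,z:at_z(p2,T2,[a],z)[0].round(3)
print('scene block',g((248,285),.066),'knob',g((255,319),.052),'rail near',g((325,255),.06),'stop top',g((371,229),.066))
E
```

```text
[[0.0, 0.957, 0.289, 0.073], [1.0, -0.0, -0.0, 0.001], [-0.0, 0.289, -0.957, -0.164], [0.0, 0.0, 0.0, 1.0]]
block [ 0.574 -0.179  0.066] knob [ 0.639 -0.193  0.052] shell [ 0.732 -0.057  0.09 ] drv [ 0.662 -0.27   0.01 ] brown [ 0.505 -0.31   0.02 ] pink [ 0.421 -0.105  0.03 ]
rail near end [0.57  0.001 0.06 ] stop end [0.56  0.127 0.06 ] foot c [0.563 0.07  0.012]
scene block [ 0.576 -0.179  0.066] knob [ 0.65  -0.196  0.052] rail near [0.578 0.004 0.06 ] stop top [0.566 0.131 0.066]
```

```bash
python3 -m handwheel '[{"linear":[0,0,0],"delta_rot":[0,0,-8.4],"fingers":0.06},{"linear":[0,0,0],"delta_rot":[0,0,-8.4],"fingers":0.06},{"linear":[0,0,0],"delta_rot":[0,0,-8.4],"fingers":0.06},{"linear":[0,0,0],"delta_rot":[0,0,-8.4],"fingers":0.06},{"linear":[0,0,0],"delta_rot":[0,0,-8.4],"fingers":0.06},{"linear":[0,0,0],"delta_rot":[0,0,-8.4],"fingers":0.06},{"linear":[0,0,0],"delta_rot":[0,0,-8.4],"fingers":0.06},{"linear":[0,0,0],"delta_rot":[0,0,-8.4],"fingers":0.06},{"linear":[0,0,0],"delta_rot":[0,0,-8.4],"fingers":0.06},{"linear":[0,0,0],"delta_rot":[0,0,-8.4],"fingers":0.06},{"linear":[0,0,0],"delta_rot":[0,0,-8.4],"fingers":0.06},{"linear":[0,0,0],"delta_rot":[0,0,-8.4],"fingers":0.06}]' 40
cat >> h.py <<'E'
def delta(target,yaw_y_deg=None):
    "tool-axis shift to world target; turn about tool z to bring tool y to world angle"
    s=arm.get_state();M=R.from_quat(s['eef_rot']).as_matrix()
    d=M.T@(np.array(target)-s['ee_pos']); a=np.degrees(np.arctan2(M[1,1],M[0,1]))
    print('tcp',s['ee_pos'].round(4),'yaw_y',a.round(2),'tilt',M[:,2].round(4),'lin_mm',(d*1000).round(1),'q',s['q'].round(2), 't',round(s['time_s'],2))
    if yaw_y_deg is not None: print('rz',round(-((yaw_y_deg-a+180)%360-180),2))
E
python3 -c "
from h import *
delta([.563,.065,.25])"
```

```text
time_s: 2.2
ee_pos: [0.2467, 0.5742, 0.2113]
eef_rot: [-0.629, 0.778, -0.0, -0.0]
wrist_force: [-0.3, 1.7, -0.7]
opening: 0.0598
grip_force: 0.0
tcp [0.2467 0.5742 0.2113] yaw_y 167.89 tilt [-0.e+00 -1.e-04 -1.e+00] lin_mm [ 431.6 -416.   -38.7] q [ 1.06  0.28 -0.03  1.27 -0.   -0.3 ] t 2.2
```

```bash
python3 -m handwheel '[{"linear":[0.034,-0.033,-0.003],"delta_rot":[0,0,0],"fingers":0.06},{"linear":[0.034,-0.033,-0.003],"delta_rot":[0,0,0],"fingers":0.06},{"linear":[0.034,-0.033,-0.003],"delta_rot":[0,0,0],"fingers":0.06},{"linear":[0.034,-0.033,-0.003],"delta_rot":[0,0,0],"fingers":0.06},{"linear":[0.034,-0.033,-0.003],"delta_rot":[0,0,0],"fingers":0.06},{"linear":[0.034,-0.033,-0.003],"delta_rot":[0,0,0],"fingers":0.06},{"linear":[0.034,-0.033,-0.003],"delta_rot":[0,0,0],"fingers":0.06},{"linear":[0.034,-0.033,-0.003],"delta_rot":[0,0,0],"fingers":0.06},{"linear":[0.034,-0.033,-0.003],"delta_rot":[0,0,0],"fingers":0.06},{"linear":[0.034,-0.033,-0.003],"delta_rot":[0,0,0],"fingers":0.06},{"linear":[0.034,-0.033,-0.003],"delta_rot":[0,0,0],"fingers":0.06},{"linear":[0.034,-0.033,-0.003],"delta_rot":[0,0,0],"fingers":0.06}]'
python3 -m handwheel '[{"linear":[0.024,-0.02,-0.003],"delta_rot":[0,0,0],"fingers":0.06},{"linear":[0,0,0],"delta_rot":[0,0,0],"fingers":0.06},{"linear":[0,0,0],"delta_rot":[0,0,0],"fingers":0.06}]'
python3 - <<'E'
from h import *
s=arm.get_state(); im=arm.capture('wrist'); cv2.imwrite('pics/w_rail.png',im)
p,T=camT('wrist',s); np.savez('rail_view.npz',T=T)
for k in('rail','rail_nose','stop'): print(k,[(np.round(b['position'],1).tolist(),round(b['score'],2)) for b in arm.boxes_of('wrist',k)])
delta([.563,.065,.25])
E
```

```text
time_s: 3.4
ee_pos: [0.5463, 0.0886, 0.2477]
eef_rot: [-0.626, 0.78, -0.0, 0.0]
wrist_force: [0.7, 0.3, -0.2]
opening: 0.06
grip_force: 0.0
time_s: 3.7
ee_pos: [0.5599, 0.0621, 0.2502]
eef_rot: [-0.626, 0.78, 0.0, -0.0]
wrist_force: [-0.6, 0.6, -0.3]
opening: 0.0601
grip_force: 0.0
rail [([324.2, 198.6], 0.82), ([531.3, 260.7], 0.66)]
rail_nose [([534.6, 261.0], 0.95), ([321.2, 200.0], 0.62)]
stop [([551.4, 327.8], 0.86), ([349.4, 274.9], 0.82)]
tcp [0.5591 0.0638 0.2502] yaw_y 167.64 tilt [-5.e-04  2.e-04 -1.e+00] lin_mm [-2.  -3.6  0.2] q [-0.    0.15 -0.1   1.32  0.   -1.36] t 3.9
```

View pics/w_rail.png

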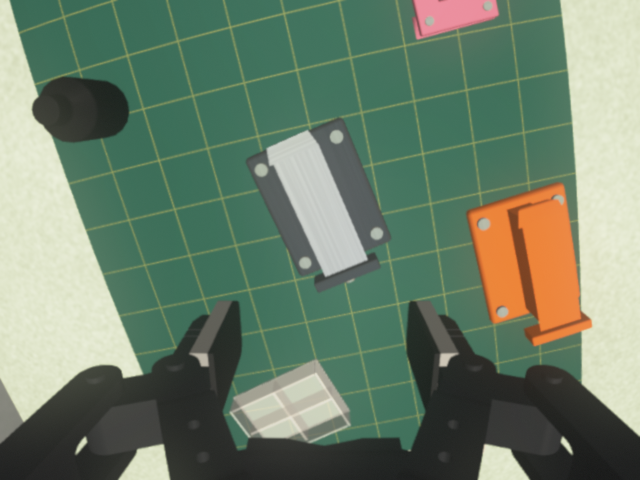

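The wrist view shows the rail with its nose end at (288,143) and its stop plate at (347,273). The foot corners are at about (248,160), (342,119), (390,240) and (303,278). I'll fit the pose to these edges.

```bash
cat >> h.py <<'E'
from scipy.optimize import least_squares
def efit(im,p,T,edges,x0,rad=(9,5,3),n=25):
    "edges: list of (A,B,sign or 0) in body frame; sign>0: brighter on left of projected A->B normal (-dy,dx)... pose x,y,yaw on fixed z"
    g=cv2.GaussianBlur(cv2.cvtColor(im,cv2.COLOR_BGR2GRAY),(3,3),0).astype(np.float32)
    P=np.concatenate([np.linspace(a,b,n+4)[2:-2] for a,b,_ in edges]); sg=np.repeat([e[2] for e in edges],n)
    Tn=np.concatenate([np.tile(np.subtract(b,a),(n,1)) for a,b,_ in edges])
    W=lambda x,Q:np.c_[Q[:,:2]@np.array([[np.cos(x[2]),np.sin(x[2])],[-np.sin(x[2]),np.cos(x[2])]])+x[:2],Q[:,2]]
    x=np.array(x0,float)
    for r in list(rad)+[rad[-1]]*4:
        c=proj(p,T,W(x,P)); t=proj(p,T,W(x,P+Tn*1e-3))-c; t/=np.linalg.norm(t,axis=1)[:,None]; nn=np.c_[-t[:,1],t[:,0]]
        k=np.arange(-r,r+.01,.25); S=c[:,None]+nn[:,None]*k[None,:,None]
        v=cv2.remap(g,S[...,0].astype(np.float32),S[...,1].astype(np.float32),cv2.INTER_LINEAR)
        d=np.gradient(v,axis=1)*4; d=np.where(sg[:,None]==0,abs(d),d*sg[:,None]); j=d.argmax(1); m=d.max(1)>4
        tgt=c+nn*k[j][:,None]
        f=lambda y:np.where(m,((proj(p,T,W(y,P))-tgt)*nn).sum(1),0)
        x=least_squares(f,x,loss='soft_l1',x_scale=[.01,.01,.1]).x
    res=f(x); print('pose',x[:2].round(4),'yaw',np.degrees(x[2]).round(2),'med|res| per edge',[(round(float(np.median(res[i*n:i*n+n])),2),int(m[i*n:i*n+n].sum())) for i in range(len(edges))])
    return x
E
python3 - <<'E'
from h import *
im=cv2.imread('pics/w_rail.png'); p=arm.camera_params('wrist'); T=np.load('rail_view.npz')['T']
# rough from foot corners
c=at_z(p,T,[(248,160),(342,119),(390,240),(303,278)],.012); print(c.round(3).tolist(), c.mean(0).round(4), [np.linalg.norm(c[i]-c[i-1]).round(3) for i in range(4)])
e=c[2]+c[3]-c[0]-c[1]; x0=[*c.mean(0)[:2],np.arctan2(e[1],e[0])]; print(np.degrees(x0[2]))
F=[(-.065,-.05,.012),(.065,-.05,.012),(.065,.05,.012),(-.065,.05,.012)]
foot=[(F[3],F[2],0),(F[0],F[1],0),(F[0],F[3],0)]
top=[((-.053,.022,.06),(.055,.022,.06),0)]
x=efit(im,p,T,foot,x0); x2=efit(im,p,T,foot+top,x0); efit(im,p,T,top*2+[((.055,-.03,.066),(.055,.03,.066),0)],x)
im2=im.copy()
q=lambda pts:cv2.polylines(im2,[np.int32(proj(p,T,np.array([[x2[0]+np.cos(x2[2])*a-np.sin(x2[2])*b,x2[1]+np.sin(x2[2])*a+np.cos(x2[2])*b,z] for a,b,z in pts])*1).reshape(-1,1,2)],True,(0,0,255),1)
im2=cv2.resize(im2[100:300,230:410],None,fx=1,fy=1) if 0 else im2
q(F);q([(-.053,-.022,.06),(.055,-.022,.06),(.055,.022,.06),(-.053,.022,.06),(-.067,.0185,.0575),(-.067,-.0185,.0575)]);q([(.055,-.03,.066),(.065,-.03,.066),(.065,.03,.066),(.055,.03,.066)])
cv2.imwrite('pics/rail_ov.png',cv2.resize(im2[105:300,230:410],None,fx=3,fy=3,interpolation=cv2.INTER_NEAREST))
E
```

```text
File "<stdin>", line 11
    q=lambda pts:cv2.polylines(im2,[np.int32(proj(p,T,np.array([[x2[0]+np.cos(x2[2])*a-np.sin(x2[2])*b,x2[1]+np.sin(x2[2])*a+np.cos(x2[2])*b,z] for a,b,z in pts])*1).reshape(-1,1,2)],True,(0,0,255),1)
                                                                                                                                                                                     ^
SyntaxError: closing parenthesis ']' does not match opening parenthesis '('
```

```bash
cat >> h.py <<'E'
def body2w(x,P):
    P=np.array(P,float);c,s=np.cos(x[2]),np.sin(x[2])
    return np.c_[x[0]+c*P[:,0]-s*P[:,1],x[1]+s*P[:,0]+c*P[:,1],P[:,2]]
def draw(im,p,T,x,polys):
    for P in polys: cv2.polylines(im,[np.int32(proj(p,T,body2w(x,P))*16).reshape(-1,1,2)],True,(0,0,255),1,cv2.LINE_AA,4)
E
python3 - <<'E'
from h import *
im=cv2.imread('pics/w_rail.png'); p=arm.camera_params('wrist'); T=np.load('rail_view.npz')['T']
c=at_z(p,T,[(248,160),(342,119),(390,240),(303,278)],.012); print(c.mean(0).round(4), [np.linalg.norm(c[i]-c[i-1]).round(3) for i in range(4)])
e=c[2]+c[3]-c[0]-c[1]; x0=[*c.mean(0)[:2],np.arctan2(e[1],e[0])]; print(np.degrees(x0[2]))
F=[(-.065,-.05,.012),(.065,-.05,.012),(.065,.05,.012),(-.065,.05,.012)]
foot=[(F[3],F[2],0),(F[0],F[1],0),(F[0],F[3],0)]
top=[((-.053,.022,.06),(.055,.022,.06),0)]
x=efit(im,p,T,foot,x0); x2=efit(im,p,T,foot+top,x0); efit(im,p,T,top*2+[((.055,-.03,.066),(.055,.03,.066),0)],x)
np.save('rail.npy',x2)
draw(im,p,T,x2,[F,[(-.053,-.022,.06),(.055,-.022,.06),(.055,.022,.06),(-.053,.022,.06),(-.067,.0185,.0575),(-.067,-.0185,.0575)],[(.055,-.03,.066),(.065,-.03,.066),(.065,.03,.066),(.055,.03,.066)]])
cv2.imwrite('pics/rail_ov.png',cv2.resize(im[105:300,230:410],None,fx=3,fy=3,interpolation=cv2.INTER_NEAREST))
E
```

```text
[0.5655 0.0742 0.012 ] [np.float64(0.129), np.float64(0.095), np.float64(0.126), np.float64(0.095)]
100.30325348744732
pose [0.5664 0.0722] yaw 100.77 med|res| per edge [(-0.02, 25), (-0.02, 25), (0.07, 25)]
pose [0.5666 0.0722] yaw 100.7 med|res| per edge [(0.24, 25), (-0.0, 25), (0.01, 25), (-0.25, 25)]
pose [0.5669 0.0718] yaw 100.96 med|res| per edge [(0.02, 25), (0.02, 25), (0.26, 25)]
```

View pics/rail_ov.png

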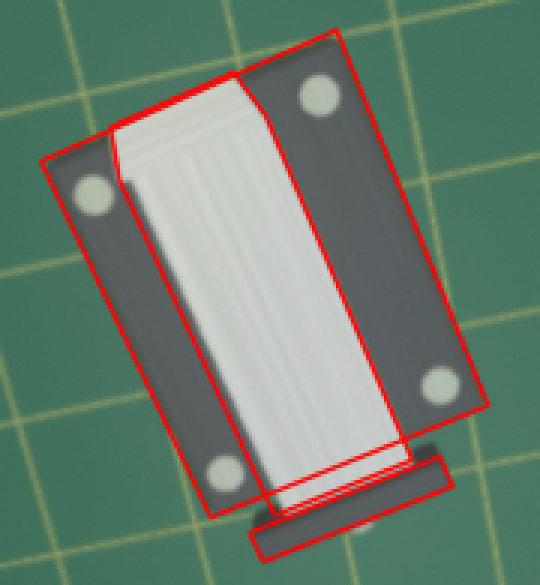

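The overlay sits right on the foot, the rail's +y edge and the stop plate. The -y (left) flank is visibly worn by about 2 mm. Rail pose: (0.567, 0.072), yaw 100.8°. Next is the carriage.

```bash
python3 -m handwheel '[{"linear":[0.047,-0.0135,0.006],"delta_rot":[0,0,0],"fingers":0.06},{"linear":[0.047,-0.0135,0.006],"delta_rot":[0,0,0],"fingers":0.06},{"linear":[0.047,-0.0135,0.006],"delta_rot":[0,0,0],"fingers":0.06},{"linear":[0.047,-0.0135,0.006],"delta_rot":[0,0,0],"fingers":0.06},{"linear":[0.047,-0.0135,0.006],"delta_rot":[0,0,0],"fingers":0.06},{"linear":[0,0,0],"delta_rot":[0,0,0],"fingers":0.06},{"linear":[0,0,0],"delta_rot":[0,0,0],"fingers":0.06},{"linear":[0,0,0],"delta_rot":[0,0,0],"fingers":0.06}]'
python3 - <<'E'
from h import *
s=arm.get_state(); im=arm.capture('wrist'); cv2.imwrite('pics/w_car.png',im)
p,T=camT('wrist',s); np.savez('car_view.npz',T=T)
for k in('carriage','block_grip','knob_grip'): print(k,[(np.round(b['position'],1).tolist(),round(b['score'],2)) for b in arm.boxes_of('wrist',k)])
delta([.575,-.18,.22])
E
```

```text
time_s: 4.7
ee_pos: [0.575, -0.1797, 0.2204]
eef_rot: [-0.627, 0.779, 0.0, 0.0]
wrist_force: [-0.7, -0.2, -0.2]
opening: 0.0599
grip_force: 0.0
carriage [([302.1, 190.4], 0.89), ([508.7, 236.2], 0.8), ([387.6, 30.6], 0.75), ([161.7, 344.1], 0.43)]
block_grip [([507.0, 236.2], 0.94), ([303.1, 193.7], 0.75), ([388.1, 30.5], 0.55), ([190.3, 121.6], 0.39)]
knob_grip [([242.7, 200.2], 0.91), ([508.1, 190.6], 0.86)]
tcp [ 0.5753 -0.1797  0.2207] yaw_y 167.68 tilt [ 5.e-04 -1.e-04 -1.e+00] lin_mm [0.3 0.2 0.7] q [-0.41  0.23 -0.06  1.27  0.   -1.77] t 4.9
```

View pics/w_car.png

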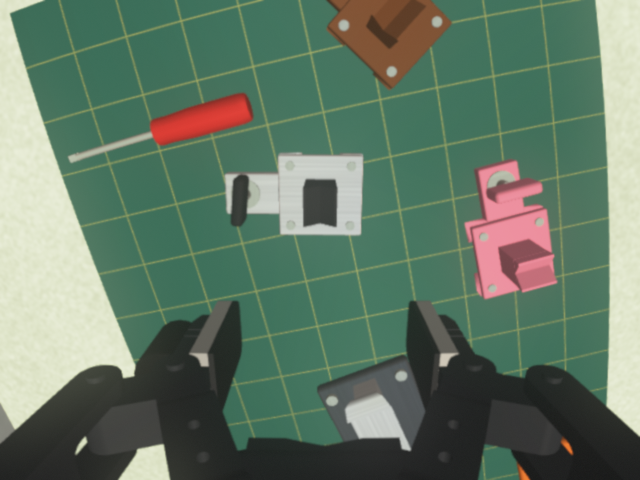

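The carriage's top plate spans (278,153) to (362,235), with the block at (320,202). The ear is on the left and the knob bar at (240,200) is nearly along the carriage's x.

```bash
cat >> h.py <<'E'
def carfit(im,p,T,x0,z0=0.,**k):
    C=[(-.035,-.036,.021+z0),(.035,-.036,.021+z0),(.035,.036,.021+z0),(-.035,.036,.021+z0)]
    return efit(im,p,T,[(C[3],C[2],0),(C[0],C[3],0),(C[1],C[2],0)],x0,**k)
E
python3 - <<'E'
from h import *
im=cv2.imread('pics/w_car.png'); p=arm.camera_params('wrist'); T=np.load('car_view.npz')['T']
c=at_z(p,T,[(278,153),(362,153),(362,235),(278,235)],.021); print([np.linalg.norm(c[i]-c[i-1]).round(3) for i in range(4)])
e=c[2]+c[3]-c[0]-c[1]; x=carfit(im,p,T,[*c.mean(0)[:2],np.arctan2(e[1],e[0])]); np.save('car.npy',x)
k=at_z(p,T,[(240,179),(238,222)],.052); print('knob bar',k.round(3).tolist(), np.linalg.norm(k[1]-k[0]),np.degrees(np.arctan2(*(k[1]-k[0])[1::-1])))
b=at_z(p,T,[(304,182),(336,182),(303,225),(336,225)],.066); print('block top',b.mean(0).round(4))
print('knob expected',body2w(x,[(0,-.066,.052)]).round(4))
delta([x[0],x[1],.045-.019],np.degrees(x[2])+90)
E
```

```text
[np.float64(0.072), np.float64(0.071), np.float64(0.072), np.float64(0.075)]
pose [ 0.5785 -0.1809] yaw 77.32 med|res| per edge [(-0.02, 25), (-0.25, 25), (0.24, 25)]
knob bar [[0.635, -0.214, 0.052], [0.646, -0.18, 0.052]] 0.03506151407646505 71.92648753387971
block top [ 0.5778 -0.1836  0.066 ]
knob expected [[ 0.6429 -0.1954  0.052 ]]
tcp [ 0.5753 -0.1797  0.2207] yaw_y 167.68 tilt [ 5.e-04 -1.e-04 -1.e+00] lin_mm [  0.5  -3.3 194.7] q [-0.41  0.23 -0.06  1.27  0.   -1.77] t 4.9
rz 0.36
```

```bash
python3 -m handwheel '[{"linear":[0,-0.0033,0.03],"delta_rot":[0,0,0.36],"fingers":0.06},{"linear":[0,0,0.03],"delta_rot":[0,0,0],"fingers":0.06},{"linear":[0,0,0.03],"delta_rot":[0,0,0],"fingers":0.06},{"linear":[0,0,0.03],"delta_rot":[0,0,0],"fingers":0.06},{"linear":[0,0,0.03],"delta_rot":[0,0,0],"fingers":0.06},{"linear":[0,0,0.025],"delta_rot":[0,0,0],"fingers":0.06},{"linear":[0,0,0.018],"delta_rot":[0,0,0],"fingers":0.06},{"linear":[0,0,0],"delta_rot":[0,0,0],"fingers":0.06},{"linear":[0,0,0],"delta_rot":[0,0,0],"fingers":0.04},{"linear":[0,0,0],"delta_rot":[0,0,0],"fingers":0.03}]' 40
python3 -m handwheel '[{"linear":[0,0,0],"delta_rot":[0,0,0],"fingers":0.018},{"linear":[0,0,0],"delta_rot":[0,0,0],"fingers":0.018},{"linear":[0,0,0],"delta_rot":[0,0,0],"fingers":0.018},{"linear":[0,0,0],"delta_rot":[0,0,0],"fingers":0.018},{"linear":[0,0,0],"delta_rot":[0,0,0],"fingers":0.018}]' 40
```

```text
time_s: 5.9
ee_pos: [0.5797, -0.1822, 0.029]
eef_rot: [-0.624, 0.781, -0.001, 0.001]
wrist_force: [0.2, -0.2, 0.6]
opening: 0.0315
grip_force: 0.0
time_s: 6.4
ee_pos: [0.5798, -0.1825, 0.0292]
eef_rot: [-0.624, 0.782, -0.001, 0.001]
wrist_force: [-0.2, 0.5, 6.2]
opening: 0.0252
grip_force: 41.0
```

```bash
python3 -m handwheel '[{"linear":[0,0,-0.005],"delta_rot":[0,0,0],"fingers":0.018},{"linear":[0,0,-0.015],"delta_rot":[0,0,0],"fingers":0.018},{"linear":[0,0,-0.025],"delta_rot":[0,0,0],"fingers":0.018},{"linear":[0,0,-0.025],"delta_rot":[0,0,0],"fingers":0.018},{"linear":[0,0,-0.01],"delta_rot":[0,0,0],"fingers":0.018},{"linear":[0,0,0],"delta_rot":[0,0,0],"fingers":0.018},{"linear":[0,0,0],"delta_rot":[0,0,0],"fingers":0.018}]' 60
python3 - <<'E'
from h import *
s=arm.get_state(); im=arm.capture('wrist'); cv2.imwrite('pics/w_held.png',im)
p,T=camT('wrist',s); print(s['wrist_force'].round(2),s['torque'].round(3),s['opening'])
x=np.load('car.npy'); z=s['ee_pos'][2]-.0292
print('lift',z)
t=s['ee_pos']; x=carfit(im,p,T,[t[0],t[1],x[2]],z,rad=(15,8,4))
M=R.from_quat(s['eef_rot']).as_matrix(); print('carriage origin in tool xy mm',(M.T@(np.r_[x[:2],0]-np.r_[t[:2],0])*1000).round(2),'M',M.round(4).tolist())
delta(t,np.degrees(x[2])+90)
C=[(-.035,-.036,.021+z),(.035,-.036,.021+z),(.035,.036,.021+z),(-.035,.036,.021+z)]
draw(im,p,T,x,[C]); cv2.imwrite('pics/held_ov.png',im)
E
```

```text
time_s: 7.1
ee_pos: [0.5776, -0.1818, 0.1066]
eef_rot: [-0.624, 0.782, 0.001, -0.0]
wrist_force: [-0.2, 0.2, -4.6]
opening: 0.0244
grip_force: 59.8
[-0.19  0.22 -4.56] [0.028 0.04  0.027] 0.02443866457630052
lift 0.07739877347602334
pose [ 0.5785 -0.1809] yaw 76.81 med|res| per edge [(0.01, 23), (-0.25, 25), (0.0, 4)]
carriage origin in tool xy mm [-1.03 -0.75 -0.  ] M [[-0.2218, -0.9751, -0.0012], [-0.9751, 0.2218, 0.0005], [-0.0002, 0.0013, -1.0]]
tcp [ 0.577  -0.1815  0.1059] yaw_y 167.19 tilt [-0.0026  0.0011 -1.    ] lin_mm [ 0.1 -0.6 -0.7] q [-0.41  0.32 -0.21  1.05 -0.   -1.76] t 7.15
rz 0.38
```

View pics/held_ov.png

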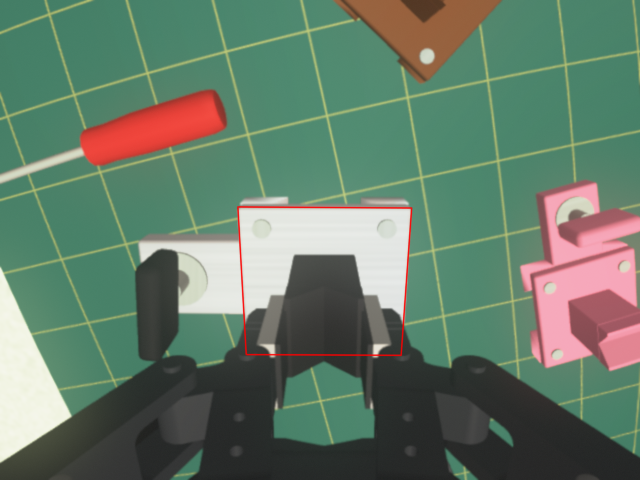

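The block is held squarely between the pads, with the plate outline from (238,207) to (411,355). Since the pads centre the block, the fit gives a camera bias of about -0.75 mm in tool y, which I apply to the rail pose.

```bash
cat >> h.py <<'E'
RAIL=np.array([.5661,.0722,np.radians(100.85)])
def rel():
    s=arm.get_state();c,n=np.cos(RAIL[2]),np.sin(RAIL[2]);d=s['ee_pos'][:2]-RAIL[:2]
    M=R.from_quat(s['eef_rot']).as_matrix()
    f=s['wrist_force']; print('railframe tcp mm',((c*d[0]+n*d[1])*1e3).round(1),((-n*d[0]+c*d[1])*1e3).round(1),(s['ee_pos'][2]*1e3).round(1),'yawerr',(np.degrees(np.arctan2(M[1,1],M[0,1])-RAIL[2])-90+180)%360-180,'F rail',np.round([c*f[0]+n*f[1],-n*f[0]+c*f[1],f[2]],1),'tq',s['torque'].round(2),'t',s['time_s'])
E
python3 - <<'E'
from h import *
w=body2w(RAIL,[(-.114,0,.095)])[0]; delta(w,190.85)
E
```

```text
tcp [ 0.577  -0.1815  0.1059] yaw_y 167.19 tilt [-0.0026  0.0011 -1.    ] lin_mm [-140.5   21.1   11. ] q [-0.41  0.32 -0.21  1.05 -0.   -1.76] t 7.15
rz -23.66
```

```bash
python3 -m handwheel '[{"linear":[-0.02,0.0035,0],"delta_rot":[0,0,0],"fingers":0.018},{"linear":[-0.03,0.0045,0],"delta_rot":[0,0,0],"fingers":0.018},{"linear":[-0.03,0.0045,0],"delta_rot":[0,0,0],"fingers":0.018},{"linear":[-0.03,0.0045,0],"delta_rot":[0,0,0],"fingers":0.018},{"linear":[-0.03,0.004,0],"delta_rot":[0,0,0],"fingers":0.018},{"linear":[0,0,0],"delta_rot":[0,0,-6],"fingers":0.018},{"linear":[0,0,0],"delta_rot":[0,0,-6],"fingers":0.018},{"linear":[0,0,0],"delta_rot":[0,0,-6],"fingers":0.018},{"linear":[0,0,0],"delta_rot":[0,0,-5.6],"fingers":0.018},{"linear":[0,0,0],"delta_rot":[0,0,0],"fingers":0.018},{"linear":[0,0,0],"delta_rot":[0,0,0],"fingers":0.018}]'
python3 - <<'E'
from h import *
for i in range(3): rel(); im=arm.capture('wrist')
s=arm.get_state(); p,T=camT('wrist',s); cv2.imwrite('pics/w_pre.png',im); np.savez('pre.npz',T=T)
z=s['ee_pos'][2]-.0292
x=carfit(im,p,T,[s['ee_pos'][0],s['ee_pos'][1],RAIL[2]],z,rad=(15,8,4))
C=[(-.035,-.036,.021+z),(.035,-.036,.021+z),(.035,.036,.021+z),(-.035,.036,.021+z)]
draw(im,p,T,x,[C]); draw(im,p,T,RAIL,[[(-.053,-.022,.06),(.055,-.022,.06),(.055,.022,.06),(-.053,.022,.06),(-.067,.0185,.0575),(-.067,-.0185,.0575)]])
cv2.imwrite('pics/pre_ov.png',im)
p2,T2=camT('top'); im2=arm.capture('top'); draw(im2,p2,T2,RAIL,[[(-.053,-.022,.06),(.055,-.022,.06),(.055,.022,.06),(-.053,.022,.06),(-.067,.0185,.0575),(-.067,-.0185,.0575)],[(-.065,-.05,.012),(.065,-.05,.012),(.065,.05,.012),(-.065,.05,.012)]])
cv2.imwrite('pics/pre_top.png',cv2.resize(im2[180:300,230:390],None,fx=4,fy=4))
E
```

```text
time_s: 8.25
ee_pos: [0.5878, -0.0407, 0.106]
eef_rot: [0.77, -0.638, -0.001, 0.001]
wrist_force: [-0.2, -0.8, -3.9]
opening: 0.0246
grip_force: 59.7
railframe tcp mm -115.0 -0.0 106.0 yawerr -0.1808917010197888 F rail [-0.8  0.4 -3.9] tq [ 0.05 -0.01  0.04] t 8.25
railframe tcp mm -115.1 -0.3 106.3 yawerr -0.16543921468490908 F rail [-0.   0.  -2.9] tq [-0.04  0.03  0.02] t 8.3
railframe tcp mm -115.2 -0.5 106.5 yawerr -0.14436325804388161 F rail [-0.4 -0.5 -3.7] tq [ 0.02  0.04 -0.04] t 8.35
pose [ 0.5895 -0.04  ] yaw 100.49 med|res| per edge [(0.0, 23), (-0.28, 25), (0.0, 5)]
```

View pics/pre_top.png

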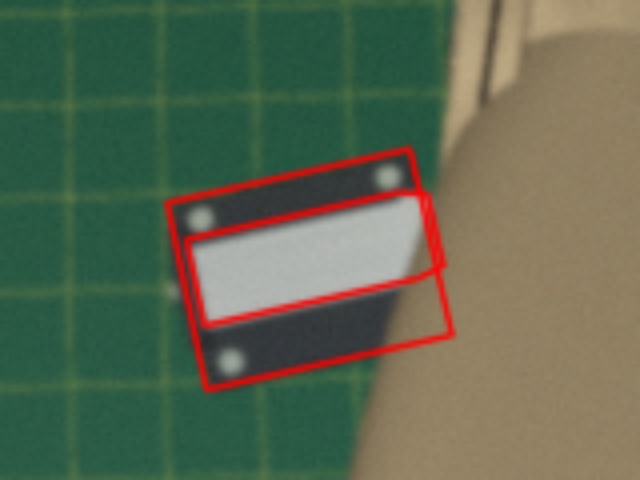

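The top-view overlay agrees with the rail. I'll lower the carriage in front of the nose.

```bash
python3 -m handwheel '[{"linear":[0,0.0002,0.01],"delta_rot":[0,0,-0.1],"fingers":0.018},{"linear":[0,0,0.01],"delta_rot":[0,0,0],"fingers":0.018},{"linear":[0,0,0.009],"delta_rot":[0,0,0],"fingers":0.018},{"linear":[0,0,0],"delta_rot":[0,0,0],"fingers":0.018},{"linear":[0,0,0],"delta_rot":[0,0,0],"fingers":0.018},{"linear":[0,0,0],"delta_rot":[0,0,0],"fingers":0.018}]'
python3 - <<'E'
from h import *
for i in range(4): rel(); im=arm.capture('scene')
cv2.imwrite('pics/s_pre.png',cv2.resize(im[180:320,240:410],None,fx=4,fy=4,interpolation=cv2.INTER_CUBIC))
E
```

```text
time_s: 9.05
ee_pos: [0.589, -0.0409, 0.0785]
eef_rot: [0.771, -0.637, 0.0, -0.0]
wrist_force: [0.9, -0.6, -3.6]
opening: 0.0243
grip_force: 59.6
railframe tcp mm -115.4 -1.2 78.5 yawerr 0.03975273544051561 F rail [-0.8 -0.7 -3.6] tq [-0.05  0.06 -0.01] t 9.05
railframe tcp mm -115.5 -1.3 78.8 yawerr 0.037341359295908205 F rail [ 0.3 -0.1 -3.1] tq [-0.01  0.07 -0.02] t 9.1
railframe tcp mm -115.5 -1.4 78.9 yawerr 0.036304242977848844 F rail [-0.3 -0.3 -3.5] tq [-0.01  0.09 -0.03] t 9.15
railframe tcp mm -115.5 -1.3 78.9 yawerr 0.03714858591490611 F rail [-0.  -0.2 -3.8] tq [-0.    0.05  0.01] t 9.2
```

View pics/s_pre.png

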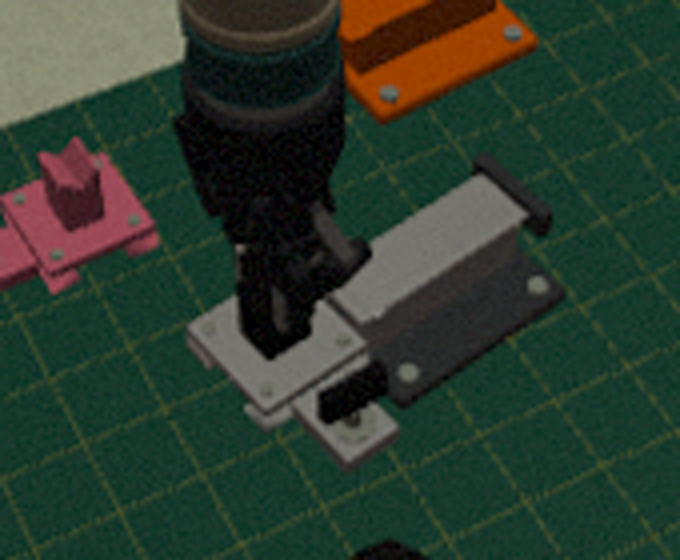

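The carriage hangs level, just short of the nose at (360,330) in the crop. Now I'll set the height and bias it towards the middle of the play: the worn flank shifts that middle to about +0.8 mm.

```bash
python3 -m handwheel '[{"linear":[0,0.002,0.0018],"delta_rot":[0,0,0],"fingers":0.018},{"linear":[-0.004,0,0],"delta_rot":[0,0,0],"fingers":0.018},{"linear":[-0.004,0,0],"delta_rot":[0,0,0],"fingers":0.018},{"linear":[-0.003,0,0],"delta_rot":[0,0,0],"fingers":0.018},{"linear":[0,0,0],"delta_rot":[0,0,0],"fingers":0.018},{"linear":[0,0,0],"delta_rot":[0,0,0],"fingers":0.018}]'
python3 -c "
from h import *
rel()"
python3 -m handwheel '[{"linear":[-0.003,0,0],"delta_rot":[0,0,0],"fingers":0.018},{"linear":[-0.003,0,0],"delta_rot":[0,0,0],"fingers":0.018},{"linear":[0,0,0],"delta_rot":[0,0,0],"fingers":0.018}]'
python3 -c "
from h import *
rel()"
```

```text
time_s: 9.85
ee_pos: [0.5846, -0.0303, 0.0766]
eef_rot: [0.771, -0.637, 0.0, 0.0]
wrist_force: [0.8, -0.4, -4.5]
opening: 0.0246
grip_force: 59.7
railframe tcp mm -104.2 1.1 76.6 yawerr 0.058823197618664835 F rail [-0.6 -0.7 -4.5] tq [-0.02  0.02  0.03] t 9.85
time_s: 10.15
ee_pos: [0.5833, -0.0242, 0.0765]
eef_rot: [0.771, -0.637, -0.0, -0.0]
wrist_force: [0.1, -0.2, -4.5]
opening: 0.0247
grip_force: 59.7
railframe tcp mm -97.9 1.2 76.5 yawerr 0.06391825831985898 F rail [-0.2 -0.1 -4.5] tq [-0.04  0.03 -0.02] t 10.15
```

```bash
python3 -m handwheel '[{"linear":[-0.003,0,0],"delta_rot":[0,0,0],"fingers":0.018},{"linear":[-0.003,0,0],"delta_rot":[0,0,0],"fingers":0.018},{"linear":[0,0,0],"delta_rot":[0,0,0],"fingers":0.018}]'
python3 -c "
from h import *
rel()"
python3 -m handwheel '[{"linear":[-0.003,0,0],"delta_rot":[0,0,0],"fingers":0.018},{"linear":[-0.003,0,0],"delta_rot":[0,0,0],"fingers":0.018},{"linear":[0,0,0],"delta_rot":[0,0,0],"fingers":0.018}]'
python3 -c "
from h import *
rel()"
```

```text
time_s: 10.45
ee_pos: [0.5821, -0.0183, 0.0765]
eef_rot: [0.771, -0.637, -0.0, -0.0]
wrist_force: [0.4, 1.6, -4.1]
opening: 0.0244
grip_force: 59.7
railframe tcp mm -91.9 1.3 76.5 yawerr 0.060263639036861605 F rail [ 1.5 -0.7 -4.1] tq [-0.01  0.07 -0.04] t 10.45
time_s: 10.75
ee_pos: [0.5811, -0.0124, 0.0765]
eef_rot: [0.771, -0.637, -0.0, -0.0]
wrist_force: [1.1, -0.1, -3.1]
opening: 0.0247
grip_force: 59.7
railframe tcp mm -85.9 1.2 76.5 yawerr 0.06562118476858814 F rail [-0.3 -1.  -3.1] tq [-0.03  0.01  0.04] t 10.75
```

```bash
python3 -m handwheel '[{"linear":[-0.003,0,0],"delta_rot":[0,0,0],"fingers":0.018},{"linear":[-0.003,0,0],"delta_rot":[0,0,0],"fingers":0.018},{"linear":[0,0,0],"delta_rot":[0,0,0],"fingers":0.018}]'
python3 -c "
from h import *
rel()"
python3 -m handwheel '[{"linear":[-0.004,0,0],"delta_rot":[0,0,0],"fingers":0.018},{"linear":[-0.004,0,0],"delta_rot":[0,0,0],"fingers":0.018},{"linear":[-0.004,0,0],"delta_rot":[0,0,0],"fingers":0.018},{"linear":[0,0,0],"delta_rot":[0,0,0],"fingers":0.018}]'
python3 -c "
from h import *
rel()"
```

```text
time_s: 11.05
ee_pos: [0.5799, -0.0065, 0.0765]
eef_rot: [0.771, -0.637, -0.0, -0.0]
wrist_force: [-0.2, 0.3, -4.3]
opening: 0.0245
grip_force: 59.7
railframe tcp mm -79.9 1.2 76.5 yawerr 0.06276866161709904 F rail [ 0.3  0.2 -4.3] tq [0.04 0.02 0.1 ] t 11.05
time_s: 11.45
ee_pos: [0.5775, 0.0055, 0.0765]
eef_rot: [0.771, -0.637, -0.0, 0.0]
wrist_force: [0.2, 0.2, -3.2]
opening: 0.0247
grip_force: 59.7
railframe tcp mm -67.7 1.4 76.5 yawerr 0.0797086275463812 F rail [ 0.2 -0.2 -3.2] tq [ 0.03  0.06 -0.  ] t 11.45
```

```bash
for i in 1; do python3 -m handwheel '[{"linear":[-0.004,0,0],"delta_rot":[0,0,0],"fingers":0.018},{"linear":[-0.005,0,0],"delta_rot":[0,0,0],"fingers":0.018},{"linear":[-0.005,0,0],"delta_rot":[0,0,0],"fingers":0.018},{"linear":[-0.004,0,0],"delta_rot":[0,0,0],"fingers":0.018},{"linear":[0,0,0],"delta_rot":[0,0,0],"fingers":0.018}]'; done
python3 -c "
from h import *
rel()"
python3 -m handwheel '[{"linear":[-0.004,0,0],"delta_rot":[0,0,0],"fingers":0.018},{"linear":[-0.005,0,0],"delta_rot":[0,0,0],"fingers":0.018},{"linear":[-0.005,0,0],"delta_rot":[0,0,0],"fingers":0.018},{"linear":[-0.005,0,0],"delta_rot":[0,0,0],"fingers":0.018},{"linear":[0,0,0],"delta_rot":[0,0,0],"fingers":0.018}]'
python3 -c "
from h import *
rel()"
```

```text
time_s: 11.95
ee_pos: [0.5741, 0.0232, 0.0765]
eef_rot: [0.771, -0.636, -0.0, 0.0]
wrist_force: [0.2, -0.1, -4.2]
opening: 0.0242
grip_force: 59.7
railframe tcp mm -49.6 1.3 76.5 yawerr 0.08736453137652234 F rail [-0.1 -0.2 -4.2] tq [-0.01  0.08 -0.03] t 11.95
time_s: 12.45
ee_pos: [0.5705, 0.042, 0.0765]
eef_rot: [0.771, -0.636, -0.0, -0.0]
wrist_force: [-0.1, 0.7, -2.6]
opening: 0.0243
grip_force: 59.7
railframe tcp mm -30.5 1.3 76.5 yawerr 0.09047719381266006 F rail [ 0.8  0.  -2.6] tq [-0.05  0.04 -0.02] t 12.45
```

```bash
python3 -m handwheel '[{"linear":[-0.004,0,0],"delta_rot":[0,0,0],"fingers":0.018},{"linear":[-0.005,0,0],"delta_rot":[0,0,0],"fingers":0.018},{"linear":[-0.005,0,0],"delta_rot":[0,0,0],"fingers":0.018},{"linear":[-0.004,0,0],"delta_rot":[0,0,0],"fingers":0.018},{"linear":[0,0,0],"delta_rot":[0,0,0],"fingers":0.018}]'
python3 -c "
from h import *
rel()"
python3 -m handwheel '[{"linear":[-0.004,0,0],"delta_rot":[0,0,0],"fingers":0.018},{"linear":[-0.005,0,0],"delta_rot":[0,0,0],"fingers":0.018},{"linear":[-0.005,0,0],"delta_rot":[0,0,0],"fingers":0.018},{"linear":[-0.004,0,0],"delta_rot":[0,0,0],"fingers":0.018},{"linear":[-0.002,0,0],"delta_rot":[0,0,0],"fingers":0.018},{"linear":[0,0,0],"delta_rot":[0,0,0],"fingers":0.018}]'
python3 -c "
from h import *
rel()"
```

```text
time_s: 12.95
ee_pos: [0.5672, 0.0595, 0.0765]
eef_rot: [0.771, -0.637, -0.0, -0.0]
wrist_force: [-0.1, -0.4, -3.8]
opening: 0.0246
grip_force: 59.7
railframe tcp mm -12.7 1.3 76.5 yawerr 0.08380732057054274 F rail [-0.4  0.2 -3.8] tq [-0.   -0.   -0.02] t 12.95
time_s: 13.55
ee_pos: [0.5635, 0.0789, 0.0765]
eef_rot: [0.771, -0.637, -0.0, 0.0]
wrist_force: [0.2, 0.4, -2.6]
opening: 0.0247
grip_force: 59.7
railframe tcp mm 7.0 1.3 76.5 yawerr 0.0692845602405896 F rail [ 0.4 -0.2 -2.6] tq [ 0.01 -0.    0.04] t 13.55
```

```bash
python3 -m handwheel '[{"linear":[-0.003,0,0],"delta_rot":[0,0,0],"fingers":0.018},{"linear":[-0.003,0,0],"delta_rot":[0,0,0],"fingers":0.018},{"linear":[-0.002,0,0],"delta_rot":[0,0,0],"fingers":0.018},{"linear":[-0.001,0,0],"delta_rot":[0,0,0],"fingers":0.018},{"linear":[0,0,0],"delta_rot":[0,0,0],"fingers":0.018}]'
python3 -c "
from h import *
rel()"
python3 -m handwheel '[{"linear":[-0.0005,0,0],"delta_rot":[0,0,0],"fingers":0.018},{"linear":[-0.0005,0,0],"delta_rot":[0,0,0],"fingers":0.018},{"linear":[-0.0005,0,0],"delta_rot":[0,0,0],"fingers":0.018},{"linear":[0,0,0],"delta_rot":[0,0,0],"fingers":0.018}]'
python3 -c "
from h import *
rel()"
```

```text
time_s: 14.05
ee_pos: [0.5619, 0.0875, 0.0765]
eef_rot: [0.771, -0.637, 0.0, 0.0]
wrist_force: [0.1, -0.3, -3.0]
opening: 0.0247
grip_force: 59.7
railframe tcp mm 15.8 1.3 76.5 yawerr 0.048838063843732016 F rail [-0.3 -0.1 -3. ] tq [-0.03  0.06  0.01] t 14.05
time_s: 14.45
ee_pos: [0.5616, 0.0888, 0.0765]
eef_rot: [0.771, -0.637, 0.0, -0.0]
wrist_force: [0.7, -0.2, -3.4]
opening: 0.0247
grip_force: 59.7
railframe tcp mm 17.2 1.2 76.5 yawerr 0.03978376571137687 F rail [-0.4 -0.6 -3.4] tq [ 0.02  0.02 -0.01] t 14.45
```

```bash
python3 -m handwheel '[{"linear":[-0.0005,0,0],"delta_rot":[0,0,0],"fingers":0.018},{"linear":[-0.0005,0,0],"delta_rot":[0,0,0],"fingers":0.018},{"linear":[0,0,0],"delta_rot":[0,0,0],"fingers":0.018}]'
python3 -c "
from h import *
rel()"
python3 -m handwheel '[{"linear":[-0.0005,0,0],"delta_rot":[0,0,0],"fingers":0.018},{"linear":[0,0,0],"delta_rot":[0,0,0],"fingers":0.018}]'
python3 -c "
from h import *
rel()"
python3 -m handwheel '[{"linear":[-0.0005,0,0],"delta_rot":[0,0,0],"fingers":0.018},{"linear":[0,0,0],"delta_rot":[0,0,0],"fingers":0.018}]'
python3 -c "
from h import *
rel()"
```

```text
time_s: 14.75
ee_pos: [0.5614, 0.0899, 0.0765]
eef_rot: [0.771, -0.637, -0.0, 0.0]
wrist_force: [-0.1, 0.2, -3.7]
opening: 0.0243
grip_force: 59.7
railframe tcp mm 18.2 1.3 76.5 yawerr 0.04145732458289331 F rail [ 0.3  0.1 -3.7] tq [-0.05  0.    0.03] t 14.75
time_s: 14.95
ee_pos: [0.5613, 0.0904, 0.0765]
eef_rot: [0.771, -0.637, -0.0, -0.0]
wrist_force: [-0.7, -0.2, -3.4]
opening: 0.0247
grip_force: 59.7
railframe tcp mm 18.7 1.3 76.5 yawerr 0.04250788577706999 F rail [-0.1  0.7 -3.4] tq [ 0.01  0.01 -0.02] t 14.95
time_s: 15.15
ee_pos: [0.5612, 0.0908, 0.0765]
eef_rot: [0.771, -0.637, -0.0, 0.0]
wrist_force: [-0.6, 0.0, -3.5]
opening: 0.0243
grip_force: 59.7
railframe tcp mm 19.2 1.3 76.5 yawerr 0.04255996648123528 F rail [ 0.1  0.6 -3.5] tq [-0.01  0.02 -0.02] t 15.15
```

```bash
python3 -m handwheel '[{"linear":[-0.0005,0,0],"delta_rot":[0,0,0],"fingers":0.018},{"linear":[0,0,0],"delta_rot":[0,0,0],"fingers":0.018}]' | grep wrist_f
python3 -c "
from h import *
rel()"
python3 -m handwheel '[{"linear":[-0.0005,0,0],"delta_rot":[0,0,0],"fingers":0.018},{"linear":[0,0,0],"delta_rot":[0,0,0],"fingers":0.018}]'| grep wrist_f
python3 -c "
from h import *
rel()"
python3 -m handwheel '[{"linear":[-0.0005,0,0],"delta_rot":[0,0,0],"fingers":0.018},{"linear":[0,0,0],"delta_rot":[0,0,0],"fingers":0.018}]'| grep wrist_f
python3 -c "
from h import *
rel()"
```

```text
wrist_force: [-0.4, -0.2, -2.9]
railframe tcp mm 19.7 1.3 76.5 yawerr 0.040147009725444605 F rail [-0.1  0.5 -2.9] tq [-0.04  0.06 -0.01] t 15.35
wrist_force: [-0.4, 0.0, -3.1]
railframe tcp mm 20.2 1.2 76.5 yawerr 0.04074483709433707 F rail [ 0.1  0.4 -3.1] tq [-0.01  0.   -0.06] t 15.55
wrist_force: [-0.8, -0.4, -3.5]
railframe tcp mm 20.4 1.2 76.5 yawerr 0.030513452344109737 F rail [-0.3  0.8 -3.5] tq [-0.24  0.02  0.01] t 15.75
```

```bash
python3 -m handwheel '[{"linear":[0,0,0],"delta_rot":[0,0,0],"fingers":0.018},{"linear":[0,0,0],"delta_rot":[0,0,0],"fingers":0.018}]' | grep wrist_f
python3 -c "
from h import *
rel()"
python3 -m handwheel '[{"linear":[-0.0003,0,0],"delta_rot":[0,0,0],"fingers":0.018},{"linear":[0,0,0],"delta_rot":[0,0,0],"fingers":0.018}]'| grep wrist_f
python3 -c "
from h import *
rel()"
```

```text
wrist_force: [0.1, -2.2, -3.3]
railframe tcp mm 20.4 1.2 76.5 yawerr 0.029870609114198032 F rail [-2.2  0.4 -3.3] tq [-0.32  0.01 -0.03] t 15.95
wrist_force: [0.3, -3.4, -2.8]
railframe tcp mm 20.5 1.2 76.6 yawerr 0.023664262354600396 F rail [-3.4  0.3 -2.8] tq [-0.56 -0.03  0.  ] t 16.15
```

Contact with the stop: TCP x has stalled and the axial force is about -3.4 N. I'll set the carriage down and release it.

```bash
python3 -m handwheel '[{"linear":[0,0,0.0003],"delta_rot":[0,0,0],"fingers":0.018},{"linear":[0,0,0],"delta_rot":[0,0,0],"fingers":0.018},{"linear":[0,0,0],"delta_rot":[0,0,0],"fingers":0.018}]' | grep wrist_f
python3 -c "
from h import *
rel()"
python3 -m handwheel '[{"linear":[0,0,0],"delta_rot":[0,0,0],"fingers":0.028},{"linear":[0,0,0],"delta_rot":[0,0,0],"fingers":0.04},{"linear":[0,0,0],"delta_rot":[0,0,0],"fingers":0.05},{"linear":[0,0,0],"delta_rot":[0,0,0],"fingers":0.05},{"linear":[0,0,-0.02],"delta_rot":[0,0,0],"fingers":0.05},{"linear":[0,0,-0.04],"delta_rot":[0,0,0],"fingers":0.05},{"linear":[0,0,-0.04],"delta_rot":[0,0,0],"fingers":0.05},{"linear":[0,0,-0.02],"delta_rot":[0,0,0],"fingers":0.05},{"linear":[0.02,-0.02,0],"delta_rot":[0,0,0],"fingers":0.05},{"linear":[0,-0.02,0],"delta_rot":[0,0,0],"fingers":0.05},{"linear":[0,0,0],"delta_rot":[0,0,0],"fingers":0.05},{"linear":[0,0,0],"delta_rot":[0,0,0],"fingers":0.05}]'
python3 - <<'E'
from h import *
rel()
s=arm.get_state(); im=arm.capture('wrist'); cv2.imwrite('pics/w_home.png',im)
p,T=camT('wrist',s); np.savez('home.npz',T=T)
h=body2w(RAIL,[(.02,0,0)])[0]
x=carfit(im,p,T,[h[0],h[1],RAIL[2]],.047,rad=(12,8,4))
c,n=np.cos(RAIL[2]),np.sin(RAIL[2]);d=x[:2]-RAIL[:2]; print('rail-frame carriage',c*d[0]+n*d[1],-n*d[0]+c*d[1])
np.save('carh.npy',x)
k=[b for b in arm.boxes_of('wrist','knob_grip')]; print([(np.round(b['position'],1).tolist(),round(b['score'],2)) for b in k])
kk=body2w(x,[(0,-.066,.087)]); print('knob exp',kk.round(4),proj(p,T,kk).round(1))
E
```

```text
wrist_force: [0.5, -3.8, -1.3]
railframe tcp mm 20.5 1.2 76.4 yawerr 0.025328595993073577 F rail [-3.8  0.3 -1.3] tq [-0.8   0.04 -0.03] t 16.45
time_s: 17.65
ee_pos: [0.6035, 0.0807, 0.1959]
eef_rot: [0.771, -0.637, -0.001, 0.0]
wrist_force: [-1.1, 0.1, -0.6]
opening: 0.0499
grip_force: 0.0
railframe tcp mm 1.3 -38.3 195.9 yawerr 0.053255562696222114 F rail [ 0.3  1.1 -0.6] tq [0.04 0.02 0.01] t 17.65
pose [0.5621 0.092 ] yaw 101.61 med|res| per edge [(0.01, 25), (1.04, 25), (-0.31, 25)]
rail-frame carriage 0.0201814528053153 0.00015437859133173243
[]
knob exp [[0.6268 0.1053 0.087 ]] [[284.3 252.3]]
```

View pics/w_home.png

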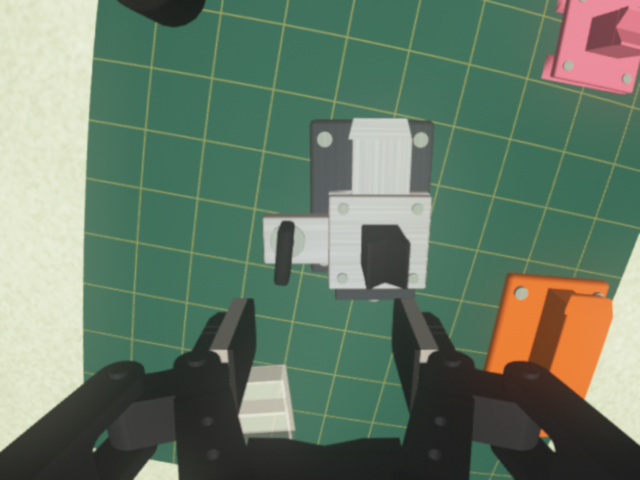

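The carriage is home against the stop at (375,292), and the fit gives rail x = 20.2 mm. The knob bar runs from (288,223) to (282,283), centred at about (285,252) where expected. Next is the knob grasp.

```bash
python3 - <<'E'
from h import *
im=cv2.imread('pics/w_home.png'); p=arm.camera_params('wrist'); T=np.load('home.npz')['T']
g=cv2.cvtColor(im,cv2.COLOR_BGR2GRAY); m=(g<55).astype(np.uint8); n,l,st,c=cv2.connectedComponentsWithStats(m)
i=l[252,285]; print('comp',st[i],c[i])
m=np.zeros_like(g); m[l==i]=255; m[:215]=0;m[290:]=0;m[:,:270]=0;m[:,300:]=0
r=cv2.minAreaRect(np.argwhere(m)[:,::-1].astype(np.float32)); print(r)
pts=np.argwhere(m)[:,::-1].astype(float); w=at_z(p,T,pts,.095); c=w.mean(0); u,s,v=np.linalg.svd(w-c,full_matrices=False); print('bar c',c.round(4),'ang',np.degrees(np.arctan2(v[0,1],v[0,0]))%180,'len',np.ptp((w-c)@v[0]),np.ptp((w-c)@v[1]))
k=body2w(RAIL,[(.020,-.065,0)])[0]; k[2]=.07
delta(k); rel()
E
```

```text
comp [     0      0    640    480 259231] [318.54701791 207.85608974]
((284.5, 252.0), (74.0, 29.0), 90.0)
bar c [0.6264 0.1027 0.095 ] ang 99.11176123410903 len 0.05189897561253374 0.01956515231367474
tcp [0.6028 0.0807 0.1958] yaw_y -169.09 tilt [-1.7e-03  1.0e-04 -1.0e+00] lin_mm [-18.5 -27.6 125.7] q [ 0.03  0.26 -0.09  1.23  0.   -1.73] t 17.75
railframe tcp mm 1.4 -37.6 195.8 yawerr 0.0602143729225304 F rail [ 0.1  1.4 -0.2] tq [-0.03  0.01  0.04] t 17.75
```

```bash
python3 - <<'E'
from h import *
im=cv2.imread('pics/w_home.png'); p=arm.camera_params('wrist'); T=np.load('home.npz')['T']
g=im.max(2)
for th in (45,55,65):
    m=(g<th).astype(np.uint8); m[:215]=0;m[292:]=0;m[:,:268]=0;m[:,302:]=0
    pts=np.argwhere(m)[:,::-1].astype(float)
    w=at_z(p,T,pts,.095); c=w.mean(0); u,s,v=np.linalg.svd(w-c,full_matrices=False); print(th,len(pts),pts.min(0),pts.max(0),'c',c.round(4),'ang',np.degrees(np.arctan2(v[0,1],v[0,0]))%180,'len',np.ptp((w-c)@v[0]),np.ptp((w-c)@v[1]))
    e=np.array([c+v[0]*t for t in(-.02,.02)])
E
```

```text
Traceback (most recent call last):
  File "h.py", line 15, in at_z
    o,d=ray(p,T,px); return o+d*((z-o[2])/d[:,2])[:,None]
        ~~~^^^^^^^^
  File "h.py", line 11, in ray
    u=cv2.undistortPoints(np.array(px,float).reshape(-1,1,2),np.array(p['camera_matrix']),np.array(p['distortion'])).reshape(-1,2)
      ~~~~~~~~~~~~~~~~~~~^^^^^^^^^^^^^^^^^^^^^^^^^^^^^^^^^^^^^^^^^^^^^^^^^^^^^^^^^^^^^^^^^^^^^^^^^^^^^^^^^^^^^^^^^^^
cv2.error: OpenCV(4.12.0) /io/opencv/modules/calib3d/src/undistort.dispatch.cpp:347: error: (-215:Assertion failed) CV_IS_MAT(_src) && CV_IS_MAT(_dst) && (_src->rows == 1 || _src->cols == 1) && (_dst->rows == 1 || _dst->cols == 1) && _src->cols + _src->rows - 1 == _dst->rows + _dst->cols - 1 && (CV_MAT_TYPE(_src->type) == CV_32FC2 || CV_MAT_TYPE(_src->type) == CV_64FC2) && (CV_MAT_TYPE(_dst->type) == CV_32FC2 || CV_MAT_TYPE(_dst->type) == CV_64FC2) in function 'cvUndistortPointsInternal'
```

```bash
python3 - <<'E'
from h import *
im=cv2.imread('pics/w_home.png'); p=arm.camera_params('wrist'); T=np.load('home.npz')['T']
g=im.max(2); print(im[240:262:6,286].tolist(),im[275,260])
for th in (60,70,80):
    m=(g<th).astype(np.uint8); m[:215]=0;m[292:]=0;m[:,:268]=0;m[:,302:]=0
    n,l,st,_=cv2.connectedComponentsWithStats(m)
    if n<2: continue
    pts=np.argwhere(l==1+st[1:,4].argmax())[:,::-1].astype(float)
    w=at_z(p,T,pts,.093); c=w.mean(0); u,s,v=np.linalg.svd(w-c,full_matrices=False); print(th,len(pts),pts.min(0),pts.max(0),'c',c.round(4),'ang',np.degrees(np.arctan2(v[0,1],v[0,0]))%180,'len',np.ptp((w-c)@v[0]),np.ptp((w-c)@v[1]))
E
```

```text
[[63, 66, 63], [61, 66, 62], [61, 66, 62], [60, 64, 61]] [ 97 119  72]
60 99 [280. 222.] [292. 231.] c [0.6282 0.0856 0.093 ] ang 26.818019721220168 len 0.00889775089075372 0.007025859177098642
70 875 [275. 222.] [293. 284.] c [0.6268 0.1039 0.093 ] ang 93.9369807682803 len 0.043954233240110066 0.00990711638747434
80 913 [274. 222.] [293. 284.] c [0.6269 0.1041 0.093 ] ang 93.90170303651655 len 0.04428545540973399 0.010238448140759807
```

```bash
python3 -m handwheel '[{"linear":[-0.0185,-0.0276,0],"delta_rot":[0,0,0],"fingers":0.034},{"linear":[0,0,0],"delta_rot":[0,0,6.5],"fingers":0.034},{"linear":[0,0,0.03],"delta_rot":[0,0,0],"fingers":0.034},{"linear":[0,0,0.03],"delta_rot":[0,0,0],"fingers":0.034},{"linear":[0,0,0.02],"delta_rot":[0,0,0],"fingers":0.034},{"linear":[0,0,0],"delta_rot":[0,0,0],"fingers":0.034},{"linear":[0,0,0],"delta_rot":[0,0,0],"fingers":0.034}]'
python3 -c "
from h import *
delta([.6261,.1040,.071],184.5)
im=arm.capture('wrist'); cv2.imwrite('pics/w_knob.png',im)"
```

```text
time_s: 18.45
ee_pos: [0.6268, 0.104, 0.1163]
eef_rot: [0.734, -0.679, -0.0, 0.0]
wrist_force: [0.1, 0.1, 0.7]
opening: 0.034
grip_force: 0.0
tcp [0.6268 0.104  0.1163] yaw_y -175.6 tilt [-0.0011 -0.     -1.    ] lin_mm [-0.1  0.6 45.3] q [ 0.06  0.36 -0.12  1.09  0.   -1.58] t 18.45
rz -0.1
```

View pics/w_knob.png

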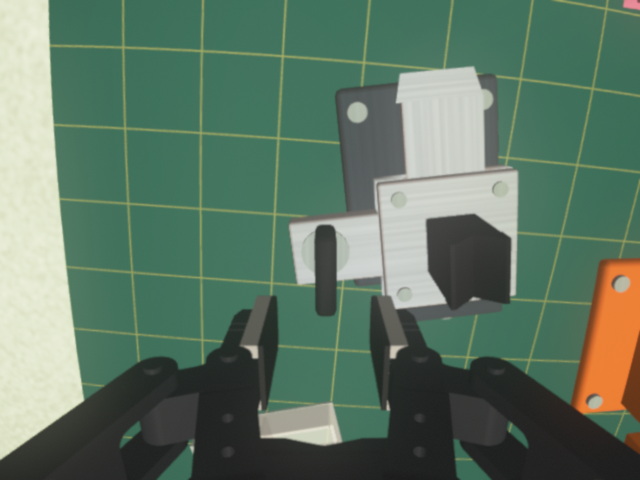

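The bar at (326,270) is centred and parallel between the fingers. Descend and grip.

```bash
python3 -m handwheel '[{"linear":[0,0.0003,0.02],"delta_rot":[0,0,0],"fingers":0.034},{"linear":[0,0,0.015],"delta_rot":[0,0,0],"fingers":0.034},{"linear":[0,0,0.01],"delta_rot":[0,0,0],"fingers":0.034},{"linear":[0,0,0],"delta_rot":[0,0,0],"fingers":0.034},{"linear":[0,0,0],"delta_rot":[0,0,0],"fingers":0.02},{"linear":[0,0,0],"delta_rot":[0,0,0],"fingers":0.012},{"linear":[0,0,0],"delta_rot":[0,0,0],"fingers":0.004},{"linear":[0,0,0],"delta_rot":[0,0,0],"fingers":0.004},{"linear":[0,0,0],"delta_rot":[0,0,0],"fingers":0.004},{"linear":[0,0,0],"delta_rot":[0,0,0],"fingers":0.004},{"linear":[0,0,0],"delta_rot":[0,0,0],"fingers":0.004},{"linear":[0,0,0],"delta_rot":[0,0,0],"fingers":0.004}]' 100
python3 -c "
from h import *
rel()"
python3 -m handwheel '[{"linear":[0,0,0],"delta_rot":[0,0,3],"fingers":0.004},{"linear":[0,0,0],"delta_rot":[0,0,3],"fingers":0.004},{"linear":[0,0,0],"delta_rot":[0,0,3],"fingers":0.004},{"linear":[0,0,0],"delta_rot":[0,0,0],"fingers":0.004}]' |tail -2
python3 -c "
from h import *
rel()"
```

```text
time_s: 19.7
ee_pos: [0.6279, 0.1039, 0.0717]
eef_rot: [0.734, -0.68, 0.0, -0.0]
wrist_force: [0.1, -0.1, 2.8]
opening: 0.0057
grip_force: 98.5
railframe tcp mm 19.5 -66.7 71.7 yawerr -6.460086461207311 F rail [-0.1 -0.1  2.8] tq [-0.02  0.01  0.04] t 19.7
opening: 0.0064
grip_force: 98.6
railframe tcp mm 18.4 -66.3 71.5 yawerr -15.457838565386396 F rail [-3.2 -0.1  3.1] tq [-0.8 -0.   0.2] t 20.1
```

```bash
python3 -m handwheel '[{"linear":[0.0003,0,0],"delta_rot":[0,0,3],"fingers":0.004},{"linear":[0,0,0],"delta_rot":[0,0,3],"fingers":0.004},{"linear":[0,0,0],"delta_rot":[0,0,0],"fingers":0.004}]' |tail -2
python3 -c "
from h import *
rel()"
python3 -m handwheel '[{"linear":[0.0003,0,0],"delta_rot":[0,0,3],"fingers":0.004},{"linear":[0,0,0],"delta_rot":[0,0,3],"fingers":0.004},{"linear":[0,0,0],"delta_rot":[0,0,0],"fingers":0.004}]' |tail -2
python3 -c "
from h import *
rel()
im=arm.capture('wrist'); cv2.imwrite('pics/w_turn.png',im)"
```

```text
opening: 0.0058
grip_force: 98.6
railframe tcp mm 18.4 -66.3 71.4 yawerr -21.409482825043085 F rail [-3.  -0.2  4.3] tq [-0.75 -0.12  0.25] t 20.4
opening: 0.0062
grip_force: 98.6
railframe tcp mm 18.4 -66.3 71.4 yawerr -27.372524599849015 F rail [-3.7 -0.1  3.8] tq [-0.8  -0.15  0.2 ] t 20.7
```

View pics/w_turn.png

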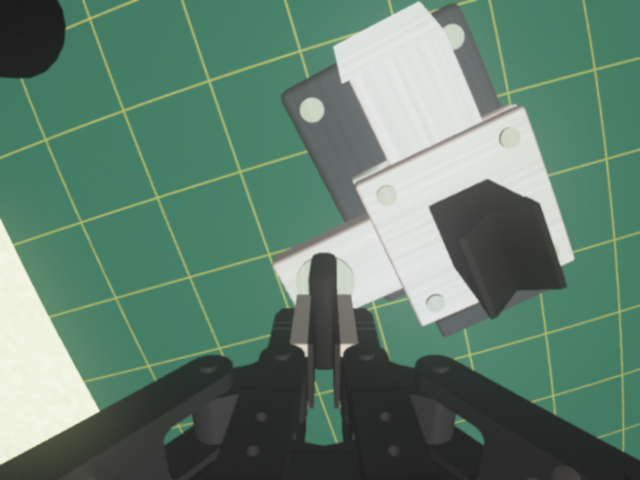

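The bar turns with the fingers: it is vertical between the pads at (323,310) while the carriage appears rotated. The knob is at about 0.48 rad. I'll continue in small steps and watch the moment.

```bash
cat > t.py <<'E'
from h import *
v=[]
for i in range(4): arm.capture('top'); v.append(arm.get_state()['torque'])
print('tq mean',np.mean(v,0).round(3)); rel()
E
python3 t.py
python3 -m handwheel '[{"linear":[0,0,0],"delta_rot":[0,0,3],"fingers":0.004},{"linear":[0,0,0],"delta_rot":[0,0,2],"fingers":0.004},{"linear":[0,0,0],"delta_rot":[0,0,0],"fingers":0.004}]' |tail -1
python3 t.py
python3 -m handwheel '[{"linear":[0,0,0],"delta_rot":[0,0,3],"fingers":0.004},{"linear":[0,0,0],"delta_rot":[0,0,0],"fingers":0.004}]' |tail -1
python3 t.py
python3 -m handwheel '[{"linear":[0,0,0],"delta_rot":[0,0,3],"fingers":0.004},{"linear":[0,0,0],"delta_rot":[0,0,0],"fingers":0.004}]' |tail -1
python3 t.py
```

```text
tq mean [-0.907 -0.222  0.312]
railframe tcp mm 18.5 -66.3 71.4 yawerr -27.402323720664953 F rail [-4.1 -0.7  3.6] tq [-0.96 -0.29  0.33] t 20.95
grip_force: 98.7
tq mean [-0.946 -0.323  0.321]
railframe tcp mm 18.8 -66.3 71.4 yawerr -32.415888450411074 F rail [-4.6 -1.2  3.2] tq [-0.98 -0.34  0.34] t 21.45
grip_force: 98.7
tq mean [-0.807 -0.381  0.286]
railframe tcp mm 19.1 -66.2 71.4 yawerr -35.408951665865516 F rail [-3.6 -1.   4. ] tq [-0.8  -0.4   0.31] t 21.85
grip_force: 98.7
tq mean [-0.704 -0.378  0.263]
railframe tcp mm 19.2 -66.1 71.4 yawerr -38.407826948065065 F rail [-2.9 -2.2  4.1] tq [-0.69 -0.4   0.28] t 22.25
```

```bash

python3 -m handwheel '[{"linear":[0,0,0],"delta_rot":[0,0,3],"fingers":0.004},{"linear":[0,0,0],"delta_rot":[0,0,0],"fingers":0.004}]' |tail -1
python3 t.py
python3 -m handwheel '[{"linear":[0,0,0],"delta_rot":[0,0,3],"fingers":0.004},{"linear":[0,0,0],"delta_rot":[0,0,0],"fingers":0.004}]' |tail -1
python3 t.py
python3 -m handwheel '[{"linear":[0,0,0],"delta_rot":[0,0,3],"fingers":0.004},{"linear":[0,0,0],"delta_rot":[0,0,0],"fingers":0.004}]' |tail -1
python3 t.py
```

```text
grip_force: 98.8
tq mean [-0.668 -0.406  0.225]
railframe tcp mm 19.1 -66.1 71.4 yawerr -41.412141708700716 F rail [-3.  -0.3  4.6] tq [-0.64 -0.41  0.17] t 22.65
grip_force: 98.8
tq mean [-0.604 -0.474  0.252]
railframe tcp mm 19.1 -66.2 71.4 yawerr -44.40944997467878 F rail [-3.3 -3.   5.6] tq [-0.55 -0.48  0.26] t 23.05
grip_force: 98.9
tq mean [-0.601 -0.537  0.272]
railframe tcp mm 19.0 -66.3 71.4 yawerr -47.418916033728124 F rail [-2.5 -2.8  5.4] tq [-0.58 -0.55  0.28] t 23.45
```

```bash

python3 -m handwheel '[{"linear":[0,0,0],"delta_rot":[0,0,3],"fingers":0.004},{"linear":[0,0,0],"delta_rot":[0,0,0],"fingers":0.004}]' |tail -1
python3 t.py
python3 -m handwheel '[{"linear":[0,0,0],"delta_rot":[0,0,3],"fingers":0.004},{"linear":[0,0,0],"delta_rot":[0,0,0],"fingers":0.004}]' |tail -1
python3 t.py
python3 -m handwheel '[{"linear":[0,0,0],"delta_rot":[0,0,2],"fingers":0.004},{"linear":[0,0,0],"delta_rot":[0,0,0],"fingers":0.004}]' |tail -1
python3 t.py
```

```text
grip_force: 98.9
tq mean [-0.57 -0.56  0.27]
railframe tcp mm 19.1 -66.5 71.6 yawerr -50.41220631352283 F rail [-2.7 -2.5  4.2] tq [-0.57 -0.6   0.27] t 23.85
grip_force: 99.0
tq mean [-0.517 -0.507  0.271]
railframe tcp mm 19.1 -66.5 71.7 yawerr -53.40774312922974 F rail [-2.7 -2.9  7.1] tq [-0.49 -0.52  0.29] t 24.25
grip_force: 99.1
tq mean [-0.51  -0.489  0.322]
railframe tcp mm 19.2 -66.6 71.8 yawerr -55.39870224692643 F rail [-3.  -1.2  5.9] tq [-0.52 -0.49  0.35] t 24.65
```

```bash

python3 -m handwheel '[{"linear":[0,0,0],"delta_rot":[0,0,2],"fingers":0.004},{"linear":[0,0,0],"delta_rot":[0,0,0],"fingers":0.004}]' |tail -1
python3 t.py
python3 -m handwheel '[{"linear":[0,0,0],"delta_rot":[0,0,2],"fingers":0.004},{"linear":[0,0,0],"delta_rot":[0,0,0],"fingers":0.004}]' |tail -1
python3 t.py
python3 -m handwheel '[{"linear":[0,0,0],"delta_rot":[0,0,2],"fingers":0.004},{"linear":[0,0,0],"delta_rot":[0,0,0],"fingers":0.004}]' |tail -1
python3 t.py
```

```text
grip_force: 99.2
tq mean [-0.475 -0.484  0.349]
railframe tcp mm 19.3 -66.6 71.9 yawerr -57.39559699590674 F rail [-2.9 -1.8  7.4] tq [-0.5  -0.49  0.34] t 25.05
grip_force: 99.3
tq mean [-0.396 -0.427  0.347]
railframe tcp mm 19.4 -66.6 72.0 yawerr -59.385804260862486 F rail [-2.5 -1.7  7. ] tq [-0.42 -0.45  0.35] t 25.45
grip_force: 99.3
tq mean [-0.382 -0.417  0.347]
railframe tcp mm 19.5 -66.6 72.1 yawerr -61.38454263188973 F rail [-0.8 -2.   7.4] tq [-0.38 -0.41  0.34] t 25.85
```

```bash

python3 -m handwheel '[{"linear":[0,0,0],"delta_rot":[0,0,2],"fingers":0.004},{"linear":[0,0,0],"delta_rot":[0,0,0],"fingers":0.004}]' |tail -1
python3 t.py
python3 -m handwheel '[{"linear":[0,0,0],"delta_rot":[0,0,2],"fingers":0.004},{"linear":[0,0,0],"delta_rot":[0,0,0],"fingers":0.004}]' |tail -1
python3 t.py
python3 -m handwheel '[{"linear":[0,0,0],"delta_rot":[0,0,2],"fingers":0.004},{"linear":[0,0,0],"delta_rot":[0,0,0],"fingers":0.004}]' |tail -1
python3 t.py
```

```text
grip_force: 99.4
tq mean [-0.291 -0.347  0.355]
railframe tcp mm 19.6 -66.6 72.2 yawerr -63.37511668865723 F rail [-1.3 -0.6  7.9] tq [-0.29 -0.34  0.37] t 26.25
grip_force: 99.5
tq mean [-0.309 -0.374  0.37 ]
railframe tcp mm 19.6 -66.6 72.3 yawerr -65.372194781786 F rail [-0.7 -0.8  9.2] tq [-0.3  -0.42  0.36] t 26.65
grip_force: 99.5
tq mean [-0.301 -0.307  0.379]
railframe tcp mm 19.6 -66.6 72.4 yawerr -67.37327959602598 F rail [-1.2 -1.5  9.5] tq [-0.29 -0.3   0.36] t 27.05
```

I've used up my picture views (one over the limit, in fact), so I'll check the bar and carriage angles numerically.

```bash
python3 - <<'E'
from h import *
def bar(im):
    g=im.max(2); m=(g<72).astype(np.uint8); m[292:]=0;m[:240]=0;m[:,:295]=0;m[:,:295]=0;m[:,352:]=0
    r=[]
    for y in range(256,292,2):
        xs=np.where(m[y])[0]
        if len(xs): r.append((y,xs.min(),xs.max()))
    return r
s=arm.get_state(); im=arm.capture('wrist'); p,T=camT('wrist',s); cv2.imwrite('pics/w_t2.png',im)
print(bar(cv2.imread('pics/w_turn.png'))[::3]); print(bar(im)[::3])
h=body2w(RAIL,[(.02,.001,0)])[0]
C=lambda z:[(-.035,-.036,z),(.035,-.036,z),(.035,.036,z),(-.035,.036,z)]
print('proj corners',proj(p,T,body2w([h[0],h[1],RAIL[2]],C(.068))).round(0).tolist())
x=carfit(im,p,T,[h[0],h[1],RAIL[2]],.047,rad=(12,8,4))
c,n=np.cos(RAIL[2]),np.sin(RAIL[2]);d=x[:2]-RAIL[:2]; print('rail-frame carriage',c*d[0]+n*d[1],-n*d[0]+c*d[1])
im3=cv2.imread('pics/w_turn.png')
t=arm.masks_of('wrist','knob_grip'); print([(b['position'],round(b['score'],2)) for b in t])
E
```

```text
[(256, np.int64(315), np.int64(332)), (262, np.int64(312), np.int64(334)), (268, np.int64(311), np.int64(334)), (274, np.int64(311), np.int64(334)), (280, np.int64(310), np.int64(322)), (286, np.int64(310), np.int64(320))]
[(264, np.int64(313), np.int64(313)), (270, np.int64(311), np.int64(318)), (276, np.int64(311), np.int64(313)), (282, np.int64(310), np.int64(314)), (288, np.int64(311), np.int64(316))]
proj corners [[274.0, 187.0], [430.0, 251.0], [512.0, 87.0], [345.0, 7.0]]
pose [0.564  0.0926] yaw 100.75 med|res| per edge [(0.02, 25), (0.28, 25), (-0.01, 25)]
rail-frame carriage 0.02042264593913045 -0.0017968230271625764
[([321.4, 288.6], 0.78)]
```

```bash
cat > relfit.py <<'E'
from h import *
def both(im,p,T):
    h=body2w(RAIL,[(.02,.0,0)])[0]
    x=carfit(im,p,T,[h[0],h[1],RAIL[2]],.047,rad=(12,8,4))
    e=[((-.052,.022,.06),(-.018,.022,.06),0),((-.065,-.05,.012),(-.01,-.05,.012),0),((-.065,.03,.012),(-.065,.05,.012),0),((-.065,-.05,.012),(-.065,-.03,.012),0)]
    r=efit(im,p,T,e,RAIL,rad=(10,6,3))
    c,n=np.cos(r[2]),np.sin(r[2]);d=x[:2]-r[:2]; print('REL mm',((c*d[0]+n*d[1])*1e3).round(2),((-n*d[0]+c*d[1])*1e3).round(2),np.degrees(x[2]-r[2]).round(2))
if __name__=='__main__':
    p=arm.camera_params('wrist')
    both(cv2.imread('pics/w_home.png'),p,np.load('home.npz')['T'])
    s=arm.get_state(); print(s['time_s']); _,T=camT('wrist',s); both(cv2.imread('pics/w_t2.png'),p,T)
E
python3 relfit.py
```

```text
pose [0.5621 0.092 ] yaw 101.61 med|res| per edge [(0.01, 25), (1.04, 25), (-0.31, 25)]
pose [0.5667 0.0728] yaw 100.35 med|res| per edge [(0.25, 25), (-0.25, 25), (-0.19, 25), (0.3, 25)]
REL mm 19.66 1.0 1.26
27.15
pose [0.564  0.0926] yaw 100.78 med|res| per edge [(0.01, 25), (0.26, 25), (0.02, 25)]
pose [0.5663 0.0736] yaw 100.83 med|res| per edge [(-0.2, 25), (0.27, 25), (0.0, 6), (0.02, 25)]
REL mm 19.07 -1.36 -0.05
```

The carriage has been pulled across its play (y +1.0 → -1.4 mm), so the jaw is now clamping against both flanks. Continue.

```bash

python3 -m handwheel '[{"linear":[0,0,0],"delta_rot":[0,0,2],"fingers":0.004},{"linear":[0,0,0],"delta_rot":[0,0,0],"fingers":0.004}]' |tail -1
python3 t.py
python3 -m handwheel '[{"linear":[0,0,0],"delta_rot":[0,0,2],"fingers":0.004},{"linear":[0,0,0],"delta_rot":[0,0,0],"fingers":0.004}]' |tail -1
python3 t.py
python3 -m handwheel '[{"linear":[0,0,0],"delta_rot":[0,0,2],"fingers":0.004},{"linear":[0,0,0],"delta_rot":[0,0,0],"fingers":0.004}]' |tail -1
python3 t.py
```

```text
grip_force: 99.6
tq mean [-0.302 -0.313  0.392]
railframe tcp mm 19.6 -66.6 72.4 yawerr -69.3678493874263 F rail [-1.2 -1.3  9.3] tq [-0.31 -0.26  0.41] t 27.55
grip_force: 99.6
tq mean [-0.297 -0.3    0.418]
railframe tcp mm 19.6 -66.6 72.4 yawerr -71.36650025361118 F rail [-2.4 -1.5  8.9] tq [-0.3  -0.34  0.41] t 27.95
grip_force: 99.7
tq mean [-0.313 -0.273  0.456]
railframe tcp mm 19.6 -66.6 72.4 yawerr -73.35997786288048 F rail [-1.7 -0.8  7.7] tq [-0.29 -0.27  0.44] t 28.35
```

```bash

python3 -m handwheel '[{"linear":[0,0,0],"delta_rot":[0,0,2],"fingers":0.004},{"linear":[0,0,0],"delta_rot":[0,0,1.5],"fingers":0.004},{"linear":[0,0,0],"delta_rot":[0,0,0],"fingers":0.004}]' |tail -1
python3 t.py
python3 -m handwheel '[{"linear":[0,0,0],"delta_rot":[0,0,2],"fingers":0.004},{"linear":[0,0,0],"delta_rot":[0,0,0.5],"fingers":0.004},{"linear":[0,0,0],"delta_rot":[0,0,0],"fingers":0.004}]' |tail -1
python3 t.py
```

```text
grip_force: 99.8
tq mean [-0.328 -0.277  0.505]
railframe tcp mm 19.7 -66.6 72.5 yawerr -76.84573519252116 F rail [-0.6 -0.9  8.7] tq [-0.32 -0.26  0.55] t 28.85
grip_force: 99.8
tq mean [-0.305 -0.282  0.567]
railframe tcp mm 19.7 -66.6 72.5 yawerr -79.33559400465298 F rail [-1.9 -0.7  8.2] tq [-0.31 -0.28  0.57] t 29.35
```

The moment is 0.57 N m, which puts the clamp at about 40 N. Release and retreat.

```bash

python3 -m handwheel '[{"linear":[0,0,0],"delta_rot":[0,0,0],"fingers":0.012},{"linear":[0,0,0],"delta_rot":[0,0,0],"fingers":0.024},{"linear":[0,0,0],"delta_rot":[0,0,0],"fingers":0.034},{"linear":[0,0,0],"delta_rot":[0,0,0],"fingers":0.034},{"linear":[0,0,-0.01],"delta_rot":[0,0,0],"fingers":0.034},{"linear":[0,0,-0.03],"delta_rot":[0,0,0],"fingers":0.034},{"linear":[0,0,-0.04],"delta_rot":[0,0,0],"fingers":0.034},{"linear":[0,0,-0.04],"delta_rot":[0,0,0],"fingers":0.034},{"linear":[0,0,0],"delta_rot":[0,0,0],"fingers":0.034},{"linear":[0,0,0],"delta_rot":[0,0,0],"fingers":0.034}]'
python3 - <<'E'
from relfit import *
s=arm.get_state(); im=arm.capture('wrist'); cv2.imwrite('pics/w_end.png',im); p,T=camT('wrist',s); both(im,p,T)
g=im.max(2); q=proj(p,T,body2w(RAIL,[(.02,-.067,.095)]))[0]; print('knob px',q)
u,v=q.astype(int); m=np.zeros_like(g); m[max(0,v-45):v+45,max(0,u-45):u+45]=1
m=((g<75)&(m>0)).astype(np.uint8); n,l,st,_=cv2.connectedComponentsWithStats(m); pts=np.argwhere(l==1+st[1:,4].argmax())[:,::-1].astype(float)
w=at_z(p,T,pts,.093);c=w.mean(0);vv=np.linalg.svd(w-c,full_matrices=False)[2]; a=np.degrees(np.arctan2(vv[0,1],vv[0,0]))%180
print('bar',c.round(3),a,'len',np.ptp((w-c)@vv[0]),np.ptp((w-c)@vv[1]),'knob deg',(100.8-a)%180)
E
```

```text
time_s: 30.35
ee_pos: [0.6284, 0.1034, 0.1935]
eef_rot: [-0.186, 0.983, -0.0, 0.002]
wrist_force: [-0.5, 0.0, 0.3]
opening: 0.034
grip_force: 0.0
pose [0.5638 0.0928] yaw 101.07 med|res| per edge [(-0.06, 25), (-0.57, 25), (0.26, 25)]
pose [0.5665 0.0734] yaw 100.73 med|res| per edge [(0.05, 25), (0.04, 25), (0.01, 24), (0.01, 25)]
REL mm 19.49 -0.96 0.35
knob px [324.64872873 227.09326564]
bar [0.629 0.105 0.093] 23.492881457805893 len 0.042724115864822526 0.009330550564424835 knob deg 77.3071185421941
```

```bash
python3 -c "
from cell import arm
print(arm.close_job())"
```

```text
the job is handed in; nothing more can be done
None
```

I handed the job in: the carriage is home against the stop (last fit: rail x 19.5 mm, y -1.0 mm), the knob is tightened to an estimated 35–40 N clamp force judged from wrist moment and knob angle, and it has been released. No verdict came back, I viewed 11 pictures against the limit of 10, and I didn't re-measure the bystanders at the end.

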